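# Set up the milled plate under the bench magnifier and clear the tools

## Robot

A 6-joint arm with a two-finger parallel gripper is mounted at the origin on the work surface. World frame = base frame: x ahead of the robot, y to its left, z up, the work surface at z = 0. Lengths are in m, angles in rad, forces in N, time in s.
With the tool pointing down it reaches from about 0.325 to 0.875 m from the base axis. Payload 4.4 kg.
Tool frame: the origin (TCP) lies midway between the tips of the shut fingers; the grasp point (between the pads) lies 19 mm behind it; z points along the fingers, y is the direction in which the jaws open and shut (so a half turn about z gives the same grasp; the last joint's range is limited). The gripper opens to 85 mm and grips with 20 to 120 N. Pads are 22 mm wide; open, the fingers measure 114 mm over their backs; the gripper's body (76 mm by 85 mm) begins 54 mm behind the grasp point. The pads swing forward as they close: fully open they stand 13 mm farther back than shut.
Start: joints at [1.073, 0.207, 1.542, -0, 1.393, -0.15], TCP at [0.196, 0.541, 0.231] pointing down, gripper open.
Joint ranges: [-2.73, 2.73], [-0.86, 2.22], [0.23, 2.46], [-1.11, 4.25], [0.08, 2.63], [-2.82, 2.82]. Speed limits (rad/s): [2.79, 2.79, 3.14, 3.14, 3.14, 3.14].

## Interface

Orientations are given as a 3x3 rotation matrix whose columns are the frame's x, y, z axes.
In Python, from cell import ctrl gives the robot as it stands.
- The arm moves only by the tool drive_tool, never from a script. Its argument "motion" is one flat list of numbers, 7 for each row, row after row: the shift along the tool's x, y, z in units of 30 mm (1.0 is 30 mm), then the turn, a rotation vector about the tool's x, y, z in units of 6 degrees (1.0 is 6 degrees), then the closure, from 0 (fully open) to 1 (shut). In form: [tx, ty, tz, rx, ry, rz, claw, tx, ty, tz, rx, ry, rz, claw, ...]. A call has 1 to 12 rows; each row shifts and turns the commanded pose from where the row before left it, along the tool's axes as they then stand; what a row does not reach is not made up. A row lasts 1/10 s, in which the tool goes at most 50 mm and 8.59 degrees, less where a joint would pass 70% of its speed; a pose out of reach is approached as far as the arm can. A call is refused whole if a number of a shift passes 1 or a number of a turn 1, either way. A call with a gripper value outside its range is refused whole. The fingers move at their own pace and stop on an object; "force" is the grip in N (left out, the last holds). Time passes only in rows, so rows that do not move let the fingers close. It gives the time, the measured TCP pose, the force and the opening at its end, in the units of the state.
- ctrl.observe(): the state, without advancing time (a new reading comes with each control period).
- ctrl.read_camera(name): name is "side" or "top" or "wrist"; returns a dict with "frame" (420x560x3 uint8, blue, green, red), "camera_matrix" (3x3 intrinsics, pixels), "origin" and "orientation" of the camera in the world. Camera axes: x right, y down, z forward; pixel columns grow to the right and rows downward; lengths in m; the calibration is good to about 2 mm. The wrist camera is an equidistant fisheye: a pixel r from the principal point sees the ray r / f radians off the axis. A picture is of the moment at which its call begins. There is no depth.
- ctrl.hand_in(): hands the job in, once; it reports no verdict.
The state is a dict: "t": time; "joint_positions": joint angles; "joint_velocities": joint speeds; "effort": joint torques, N m; "ee_pos": TCP position; "eef_rot": TCP orientation; "ft_force": force on the tool from outside, world axes, zero at the start; "torque": the same for the moment, N m; "opening": opening from 0.0 (shut) to 1.0 (fully open).
Only numpy, scipy, OpenCV 4.12 (cv2) and the standard library are available. Lean on these libraries where they do the work, as an engineer would, in place of code of your own. Each camera call takes 0.05 s, during which the arm holds its last target. There are 200 camera calls.

## Task

Get the bench ready for deburring: lay the milled orange plate face up, flat and square on the fixture's black rubber pad, press the red clamp handle right down so that the plate is held, and then swing the bench magnifier over it and tip its head so that the lens is level and centred above the plate. Put the tools left over from milling away in the wooden box, every spanner in the blue tray and every cutter case in the grey tray. Leave the other things on the bench where they are.

Things in the scene. Friction and masses are not known exactly. Their poses are not given: they have to be found in the camera images.
- plate: milled orange plastic plate, 110 (x) x 60 (y) x 14 mm thick, white star and border on its upper face, 140 g; origin at the centre of its underside, z out of the engraved face
- seat (a point): centre of the top of the fixture's black rubber pad (114 x 64 mm, top 16 mm above the table) where the plate belongs, its length along this x (either way round); x points away from the clamp. A loose-fitting corner stop of low steel rails (tops 24 mm above the table) has its inner faces 63 mm from here at +x and 36 mm at +y (the +y one only from x = 30 to 60 mm)
- fixture: clamping fixture, fixed to the table: aluminium tooling plate 12 mm high, 112 mm wide (y), from x = -132 to +76 mm; origin on the table under the pad's centre (seat). The toggle clamp stands at -x: pivot of the red handle at x = -103 mm, z = 46 mm. The open clamp arm stands up behind x = -70 mm, its top 120 mm above the table
- clamp (a joint): angle of the toggle clamp's red handle in rad: 0 = pressed right down and level (clamped, a stop), 1.15 = fully raised (open). Stays where it is left; about 3 to 5 N at the grip moves it. Lowering the handle brings the clamp's rubber-tipped arm down (1.6 times as far, the other way) on to the plate, which it touches only at the very end
- clamp_grip (a point): middle of the red grip of the clamp handle: round bar 18 mm thick, 62 mm long, along this frame's x (free end at -x, 31 mm beyond this point). The handle turns about the fixture's level y axis; its pivot is 67 mm from this point at +x of this frame. Open, it stands up, leaning towards the robot; down, it is level, 46 mm above the table
- head (a joint): nod of the magnifier's lens head in rad at the knuckle: 0 = lens level, positive = handle end tipped up; range -0.5 to 0.8. Held by friction at any angle, about 3 to 6 N at the handle moves it
- lens (a point): centre of the magnifier's round lens (head 124 mm across, 20 mm thick, white rim), 200 mm above the table when level. Along this frame's +x lies first the knuckle, 100 mm away, then, 150 mm level beyond it, the axis of the fixed upright post. The whole arm swings level about the post, over 2 rad in all, and stays by friction at any angle (about 1.5 N at the handle moves it)
- lens_grip (a point): middle of the black handle of the lens head, 200 mm from the knuckle in line with the lens centre: round bar 18 mm thick, 78 mm long, along this frame's x (free end at -x, 36 mm beyond this point; the white rim begins 38 mm from it at +x). Can be pinched from above
- spanner1: double open-ended steel spanner, lies flat, 149 mm long along its x, shank 15 mm wide and 7 mm thick, heads 28 mm wide and 9 mm thick, 90 g; origin under its middle. May be absent
- spanner2: double open-ended steel spanner, lies flat, 149 mm long along its x, shank 15 mm wide and 7 mm thick, heads 28 mm wide and 9 mm thick, 90 g; origin under its middle. May be absent
- spanner3: double open-ended steel spanner, lies flat, 149 mm long along its x, shank 15 mm wide and 7 mm thick, heads 28 mm wide and 9 mm thick, 90 g; origin under its middle. May be absent
- case1: flat cutter case, yellow base, clear lid with a few red-collared cutters to be seen inside, 80 (x) x 50 (y) x 25 mm high, rigid and shut, 80 g; origin under its middle. May be absent
- case2: flat cutter case, yellow base, clear lid with a few red-collared cutters to be seen inside, 80 (x) x 50 (y) x 25 mm high, rigid and shut, 80 g; origin under its middle. May be absent
- spanner_tray: open tray, blue, for the spanners, standing in the wooden accessory box; outside 212 (x) x 134 (y) x 46 mm high, walls and floor 4 mm; origin at the centre of its underside, 8 mm above the table. Fixed. It may be either the left or the right one of the two
- case_tray: open tray, grey, for the cutter cases, standing in the wooden accessory box; outside 212 (x) x 134 (y) x 46 mm high, walls and floor 4 mm; origin at the centre of its underside, 8 mm above the table. Fixed. It may be either the left or the right one of the two
- box: wooden accessory box holding the two trays side by side along its y; 236 (x) x 300 (y) x 40 mm high, fixed; origin at the centre of its underside
- tape: roll of white tape lying flat, 100 mm across, 48 mm high; not to be moved
- mug: blue mug, 80 mm across, 92 mm high; not to be moved
- knife: yellow utility knife lying flat, 120 mm body; not to be moved
- mouse: black computer mouse, 105 x 60 x 31 mm; not to be moved
- rule: aluminium rule lying flat, 200 x 26 x 5 mm; not to be moved
- glue: white glue bottle with red cap, 44 mm across, 115 mm high; not to be moved
There are look-alikes about, which are no part of the job. Leave any green or yellow look-alike of the spanner2 alone.

How it is judged:
By the outcome, as a careful person would: the job done as asked, in the order asked, and still so for the second after the job is handed in, with the robot touching nothing.
Of spanner1, spanner2, spanner3, case1, case2 only 3 to 5 are there at a start; the rules pass over those that are not, and their reading is None.
At some moment in a run one of spanner1, spanner2, spanner3, case1, case2 may be knocked a few centimetres aside while the robot is not near it.
Once in a run the grip may slacken for a moment while it holds something.
It also fails if it takes over 210 s, if anything falls off the work surface, if the arm or the gripper's body presses on something with over 40 N, if the wrist force passes 120 N, or if a joint passes its speed limit or range.

## Working session

There is one attempt and no reset: what is moved stays moved. The work goes in short steps, Python scripts to look and compute and a tool call to move; the robot and the scene stay as the last step left them, time stands still between calls to the robot, and variables do not carry over. Pictures are saved under pics/ and viewed, about 12 in all and at most 16, crops included, and the job is handed in when it is done.

Besides the shell and the picture viewer there is one more tool, called after ">>>" as name(argument=value, ...) on one line, values as JSON. drive_tool: Moves the arm, as the interface text tells. Its arguments: {"type":"object","properties":{"motion":{"type":"array"},"force":{"type":"number"}},"required":["motion"]}

```bash
mkdir -p pics; ls
cat > h.py <<'E'
import numpy as np, cv2
from cell import ctrl
def cam(n,save=None):
    c=ctrl.read_camera(n); 
    if save: cv2.imwrite(f'pics/{save}.png',c['frame'])
    np.savez(f'pics/{n}.npz',**{k:np.array(v) for k,v in c.items()})
    return c
def ray(c,uv):
    K=np.array(c['camera_matrix']);u=np.atleast_2d(uv).astype(float)
    x=(u[:,0]-K[0,2])/K[0,0];y=(u[:,1]-K[1,2])/K[1,1]
    if c.get('fish'):
        r=np.hypot(x,y)+1e-12;s=np.sin(r)/r;d=np.c_[x*s,y*s,np.cos(r)]
    else: d=np.c_[x,y,np.ones_like(x)]
    return d@np.array(c['orientation']).T
def toz(c,uv,z):
    d=ray(c,uv);o=np.array(c['origin']).ravel();return o+d*((z-o[2])/d[:,2])[:,None]
def proj(c,P):
    p=(np.atleast_2d(P)-np.array(c['origin']).ravel())@np.array(c['orientation']);K=np.array(c['camera_matrix'])
    if c.get('fish'):
        n=np.hypot(p[:,0],p[:,1])+1e-12;t=np.arctan2(n,p[:,2]);q=np.c_[p[:,0]/n*t,p[:,1]/n*t]
    else: q=p[:,:2]/p[:,2:]
    return q*[K[0,0],K[1,1]]+[K[0,2],K[1,2]]
def st():
    s=ctrl.observe();print('t',round(s['t'],2),'p',np.round(s['ee_pos'],4),'q',np.round(s['joint_positions'],3),'F',np.round(s['ft_force'],1),'op',round(float(s['opening']),3));print(np.round(s['eef_rot'],3).tolist());return s
def load(n):
    z=np.load(f'pics/{n}.npz');d={k:z[k] for k in z.files}
    if n=='wrist': d['fish']=True
    return d
E
python3 - <<'E'
from h import *
st()
for n in('top','side','wrist'):
    c=cam(n,n+'0');print(n,np.round(c['camera_matrix'],1).tolist(),np.round(c['origin'],3),np.round(c['orientation'],3).tolist())
E
```

```text
pics
t 0.0 p [0.1956 0.5399 0.2301] q [ 1.073  0.207  1.543  0.     1.393 -0.151] F [ 1.2  0.5 -0.1] op 0.997
[[-0.94, 0.341, -0.001], [0.341, 0.94, -0.002], [0.0, -0.002, -1.0]]
top [[522.5, 0.0, 291.2], [0.0, 522.5, 212.8], [0.0, 0.0, 1.0]] [0.267 0.071 1.692] [[0.004, -0.988, 0.154], [-1.0, -0.005, -0.006], [0.006, -0.154, -0.988]]
side [[395.2, 0.0, 283.3], [0.0, 395.2, 208.4], [0.0, 0.0, 1.0]] [ 0.318 -0.722  0.947] [[0.979, -0.139, 0.146], [-0.202, -0.695, 0.69], [0.006, -0.705, -0.709]]
wrist [[325.2, 0.0, 281.6], [0.0, 325.2, 212.3], [0.0, 0.0, 1.0]] [0.125 0.565 0.373] [[0.341, 0.899, 0.276], [0.94, -0.326, -0.102], [-0.002, 0.294, -0.956]]
```

View pics/top0.png

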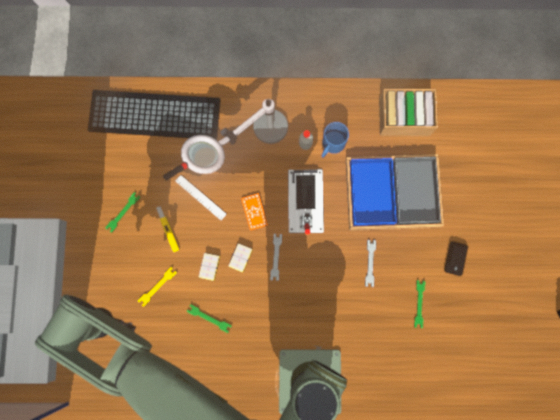

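View pics/side0.png

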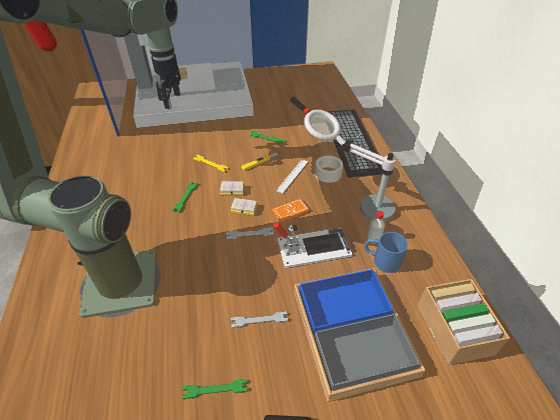

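Candidates in the top view:
- **Steel spanners:** (276,257) and (371,263).
- **Look-alikes to leave:** green at (123,212), (209,317) and (420,303), and yellow at (157,286).
- **Cases:** (208,266) and (240,257). The boxed books at (410,108) are not cases.
- **Other parts:** plate (254,211), pad (306,192), lens (203,155) with its handle at (175,171), blue tray on the left and grey tray on the right.

Next I'll take one close crop and measure.

Run:
```python
from h import *
c=load('top');im=c['frame']
cr=cv2.resize(im[125:295,160:445],None,fx=2.8,fy=2.8,interpolation=cv2.INTER_CUBIC);cv2.imwrite('pics/crop.png',cr)
hsv=cv2.cvtColor(im,cv2.COLOR_BGR2HSV)
def rects(m,z,name,roi,amin=40):
    x0,y0,x1,y1=roi;mm=np.zeros_like(m);mm[y0:y1,x0:x1]=m[y0:y1,x0:x1]
    mm=cv2.morphologyEx(mm,cv2.MORPH_CLOSE,np.ones((3,3)))
    for k in cv2.findContours(mm,0,2)[0]:
        if cv2.contourArea(k)<amin: continue
        W=toz(c,k[:,0,:],z)[:,:2].astype(np.float32)
        r=cv2.minAreaRect(W*1000);b=cv2.boxPoints(r);e=[b[1]-b[0],b[2]-b[1]];l=max(e,key=np.linalg.norm)
        print(name,'ctr',np.round(r[0],0),'size',np.round(sorted(r[1]),0),'ang(x->y deg)',round(float(np.degrees(np.arctan2(l[1],l[0]))%180),1),'px',np.round(k[:,0].mean(0)))
S,V,H=hsv[...,1],hsv[...,2],hsv[...,0]
rects(cv2.inRange(hsv,(5,190,170),(14,255,255)),.014,'plate',(235,185,275,235))
g=((S<60)&(V>95)).astype(np.uint8)*255
rects(g,.008,'span',(262,228,292,290));rects(g,.008,'span',(355,230,390,295))
rects(g,.02,'case',(190,235,260,290))
rects(g,.012,'fixt',(284,160,330,240))
rects(((V<60)).astype(np.uint8)*255,.016,'pad',(292,170,320,215))
rects(cv2.inRange(hsv,(105,150,60),(130,255,255)),.054,'blue',(340,150,400,232))
rects(((S<70)&(V>50)&(V<140)).astype(np.uint8)*255,.054,'grey',(385,150,445,235))
rects(((S<50)&(V>150)).astype(np.uint8)*255,.2,'lens',(175,130,230,180))
rects(((V<60)).astype(np.uint8)*255,.2,'lgrip',(155,155,192,185),15)
```

```text
span ctr [387. 111.] size [ 26. 145.] ang(x->y deg) 175.9 px [275. 256.]
span ctr [ 369. -193.] size [ 27. 148.] ang(x->y deg) 176.0 px [370. 262.]
case ctr [355. 325.] size [45. 75.] ang(x->y deg) 168.9 px [209. 265.]
case ctr [385. 225.] size [47. 75.] ang(x->y deg) 154.5 px [240. 258.]
fixt ctr [571.  15.] size [114. 209.] ang(x->y deg) 0.3 px [306. 204.]
blue ctr [ 594. -200.] size [135. 212.] ang(x->y deg) 2.3 px [374. 187.]
grey ctr [ 598. -335.] size [144. 215.] ang(x->y deg) 2.0 px [418. 191.]
lens ctr [672. 320.] size [113. 136.] ang(x->y deg) 87.4 px [205. 152.]
```

View pics/crop.png

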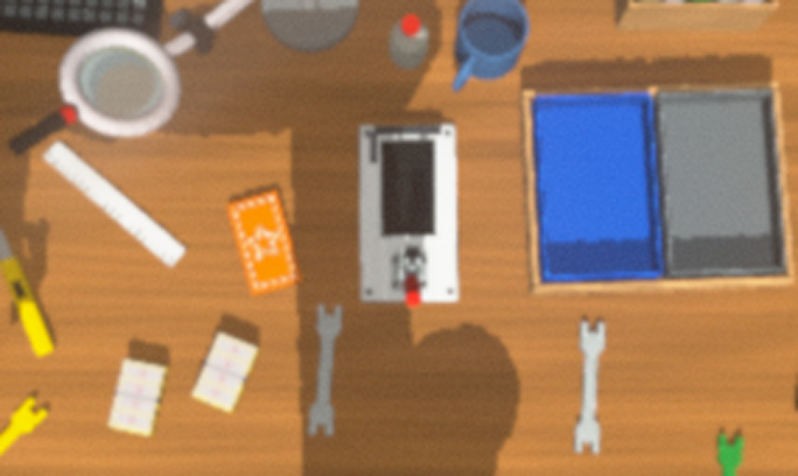

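Crop: plate star-up at (262,243). Steel spanners are at (325,370) and (590,385), cases at (138,397) and (225,370). The red clamp grip is at (413,290) and the magnifier handle at (45,130). My choices stand, and only the plate, pad and lens need refining.

```bash
cat >> h.py <<'E'
def rect(c,m,z,roi,amin=40,show=''):
    x0,y0,x1,y1=roi;mm=np.zeros_like(m);mm[y0:y1,x0:x1]=m[y0:y1,x0:x1];mm=cv2.morphologyEx(mm,cv2.MORPH_CLOSE,np.ones((3,3)))
    for k in cv2.findContours(mm,0,2)[0]:
        if cv2.contourArea(k)<amin: continue
        W=toz(c,k[:,0,:],z)[:,:2].astype(np.float32);r=cv2.minAreaRect(W*1000);b=cv2.boxPoints(r);l=max([b[1]-b[0],b[2]-b[1]],key=np.linalg.norm)
        print(show,'ctr',np.round(r[0],0),'size',np.round(sorted(r[1]),0),'ang',round(float(np.degrees(np.arctan2(l[1],l[0]))%180),1),'px',np.round(k[:,0].mean(0)))
def tri(a,ua,b,ub):
    da=ray(a,ua)[0];db=ray(b,ub)[0];oa=np.array(a['origin']).ravel();ob=np.array(b['origin']).ravel()
    s=np.linalg.lstsq(np.c_[da,-db],ob-oa,rcond=None)[0];p,q=oa+s[0]*da,ob+s[1]*db
    return (p+q)/2,np.linalg.norm(p-q)
def go(p,yaw=None):
    s=ctrl.observe();R=np.array(s['eef_rot']);d=R.T@(np.array(p)-s['ee_pos']);y=np.degrees(np.arctan2(R[1,0],R[0,0]))
    print('units xyz',np.round(d/.03,2),'yaw now',round(y,1),'rz units',None if yaw is None else round((((y-yaw)+180)%360-180)/6,2))
E
python3 - <<'E'
from h import *
c=load('top');s=load('side');im=c['frame'];hsv=cv2.cvtColor(im,cv2.COLOR_BGR2HSV);S,V=hsv[...,1],hsv[...,2]
m=lambda b:b.astype(np.uint8)*255
print(hsv[200:204,246:262:5].tolist()[0], hsv[190:192,300:312:4].tolist()[0])
rect(c,cv2.inRange(hsv,(5,160,130),(17,255,255))&m((hsv[...,0]<13)|(V>215)),.014,(235,185,275,235),show='plate')
rect(c,m(V<75),.016,(292,172,320,215),show='pad')
a=cv2.resize(s['frame'][85:225,280:410],None,fx=4,fy=4,interpolation=cv2.INTER_CUBIC)
b=cv2.resize(im[90:235,155:320],None,fx=4,fy=4,interpolation=cv2.INTER_CUBIC)
hh=max(a.shape[0],b.shape[0]);f=lambda q:cv2.copyMakeBorder(q,0,hh-q.shape[0],0,0,0)
o=np.hstack([f(a),f(b)]);print(o.shape);o=cv2.resize(o,None,fx=.66,fy=.66,interpolation=cv2.INTER_AREA);cv2.imwrite('pics/mag.png',o);print(o.shape)
E
```

```text
[[15, 201, 251], [18, 255, 252], [17, 230, 252], [13, 182, 179]] [[12, 66, 58], [13, 51, 70], [8, 73, 63]]
plate ctr [532. 183.] size [ 62. 115.] ang 16.4 px [253. 212.]
pad ctr [599.  17.] size [ 53. 103.] ang 0.1 px [307. 188.]
(580, 1180, 3)
(383, 779, 3)
```

View pics/mag.png

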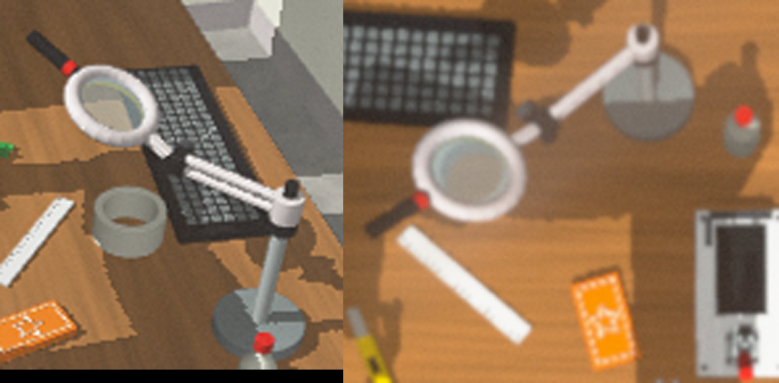

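Run:
```python
from h import *
c=load('top');s=load('side')
for n,a,b in [('hend',(35,38),(372,230)),('ring',(69,68),(421,200)),('lens',(111,106),(469,170)),('knuck',(178,160),(541,120)),('post',(288,200),(643,42))]:
    P=tri(s,[280+a[0]/2.64,85+a[1]/2.64],c,[155+(b[0]-343)/2.64,90+b[1]/2.64]);print(n,np.round(P[0]*1000),round(P[1]*1000,1))
k=toz(c,[[155+(648-343)/2.64,90+95/2.64]],.01);print('base',k)
go([.532,.183,.15],16)
```

```text
hend [586. 408. 284.] 3.9
ring [621. 362. 265.] 0.3
lens [663. 317. 234.] 1.4
knuck [731. 245. 196.] 0.6
post [820. 130. 210.] 3.3
base [[0.82276737 0.13177714 0.01      ]]
units xyz [-14.6   -7.36   2.69] yaw now 160.1 rz units 24.01
```

>>> drive_tool(motion=[0,0,0,0,0,1,0,0,0,0,0,0,1,0,0,0,0,0,0,1,0,0,0,0,0,0,1,0,0,0,0,0,0,1,0,0,0,0,0,0,1,0,0,0,0,0,0,1,0,0,0,0,0,0,1,0,0,0,0,0,0,1,0,0,0,0,0,0,1,0,0,0,0,0,0,1,0,0,0,0,0,0,1,0])

```text
t: 1.35
ee_pos: [0.1958, 0.5403, 0.2308]
eef_rot: [[0.038, 0.999, -0.0], [0.999, -0.038, -0.001], [-0.001, -0.0, -1.0]]
ft_force: [0.4, 1.4, -0.2]
opening: 0.998
```

>>> drive_tool(motion=[0,0,0,0,0,1,0,0,0,0,0,0,1,0,0,0,0,0,0,1,0,0,0,0,0,0,1,0,0,0,0,0,0,1,0,0,0,0,0,0,1,0,0,0,0,0,0,1,0,0,0,0,0,0,1,0,0,0,0,0,0,1,0,0,0,0,0,0,1,0,0,0,0,0,0,1,0,0,0,0,0,0,1,0])

```text
t: 2.55
ee_pos: [0.1958, 0.5403, 0.2308]
eef_rot: [[0.962, 0.273, -0.001], [0.273, -0.962, -0.001], [-0.001, 0.001, -1.0]]
ft_force: [0.1, -0.9, 0.3]
opening: 1.002
```

Run:
```python
from h import *
st();go([.532,.183,.23],16);go([.45,.183,.23],16)
```

```text
t 2.55 p [0.1958 0.5403 0.2308] q [1.073 0.207 1.542 0.    1.393 2.367] F [ 0.1 -0.9  0.3] op 1.002
[[0.962, 0.273, -0.001], [0.273, -0.962, -0.001], [-0.001, 0.001, -1.0]]
units xyz [ 7.53 14.51  0.03] yaw now 15.8 rz units -0.03
units xyz [ 4.9  13.77  0.03] yaw now 15.8 rz units -0.03
```

>>> drive_tool(motion=[0.5,0.97,0,0,0,0,0,0.5,0.97,0,0,0,0,0,0.5,0.97,0,0,0,0,0,0.5,0.97,0,0,0,0,0,0.5,0.97,0,0,0,0,0,0.5,0.97,0,0,0,0,0,0.5,0.97,0,0,0,0,0,0.5,0.97,0,0,0,0,0,0.5,0.97,0,0,0,0,0,0.5,0.97,0,0,0,0,0,0.5,0.97,0,0,0,0,0,0.5,0.97,0,0,0,0,0])

```text
t: 3.75
ee_pos: [0.4662, 0.2537, 0.231]
eef_rot: [[0.961, 0.277, -0.001], [0.277, -0.961, -0.0], [-0.001, -0.0, -1.0]]
ft_force: [-0.8, 0.4, 0.0]
opening: 1.0
```

>>> drive_tool(motion=[0.5,0.97,0,0,0,0,0,0.5,0.97,0,0,0,0,0,0.5,0.95,0,0,0,0,0,0,0,0,0,0,0,0,0,0,0,0,0,0,0])

```text
t: 4.25
ee_pos: [0.5328, 0.1835, 0.2307]
eef_rot: [[0.961, 0.275, -0.001], [0.275, -0.961, 0.0], [-0.001, -0.001, -1.0]]
ft_force: [-0.6, 0.5, -0.1]
opening: 0.998
```

Run:
```python
from h import *
st();c=cam('wrist','w1');c=load('wrist');go([.532,.183,.009],16)
hsv=cv2.cvtColor(c['frame'],cv2.COLOR_BGR2HSV);H,S,V=cv2.split(hsv)
m=cv2.inRange(hsv,(8,190,100),(19,255,255));n,l,stt,ce=cv2.connectedComponentsWithStats(m)
print([(stt[i].tolist()) for i in range(1,n) if stt[i,4]>400])
print(proj(c,[[.532,.183,.014],[.599,.016,.016]]))
```

```text
t 4.25 p [0.5328 0.1835 0.2307] q [0.178 0.184 1.57  0.    1.389 1.47 ] F [-0.6  0.5 -0.1] op 0.998
[[0.961, 0.275, -0.001], [0.275, -0.961, 0.0], [-0.001, -0.001, -1.0]]
units xyz [-0.01  0.04  7.39] yaw now 16.1 rz units 0.01
[[257, 133, 55, 96, 1134], [266, 142, 37, 34, 1108], [266, 180, 37, 42, 1062]]
[[281.06527002 182.45930141]
 [431.00984968 169.80876555]]
```

View pics/w1.png

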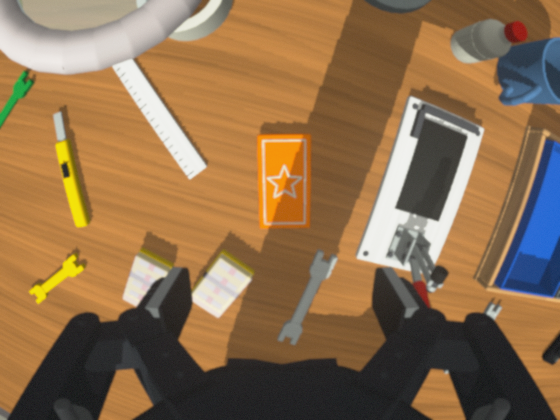

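The wrist view shows the plate face up at (284,181). It spans about (258,134) to (310,228), is square to the jaws, and the pad is at (432,170).

Run:
```python
from h import *
c=load('wrist');hsv=cv2.cvtColor(c['frame'],cv2.COLOR_BGR2HSV)
m=cv2.inRange(hsv,(8,190,190),(19,255,255))
rect(c,m,.014,(240,120,325,240),show='plate')
H,S,V=cv2.split(hsv);rect(c,cv2.inRange(V,0,62),.016,(398,118,468,222),600,'pad')
g=((S<50)&(V>150)).astype(np.uint8)*255
rect(c,g,.012,(350,90,490,275),600,'fix')
```

```text
plate ctr [509. 184.] size [18. 48.] ang 16.7 px [275. 202.]
plate ctr [533. 183.] size [16. 17.] ang 135.4 px [282. 182.]
plate ctr [559. 188.] size [37. 39.] ang 106.3 px [287. 163.]
plate ctr [532. 185.] size [ 51. 110.] ang 15.2 px [270. 174.]
pad ctr [585.   2.] size [25. 80.] ang 174.3 px [435. 185.]
fix ctr [570.  13.] size [113. 209.] ang 0.5 px [425. 180.]
```

>>> drive_tool(motion=[0,0,1,0,0,0,0,0,0,1,0,0,0,0,0,0,1,0,0,0,0,0,0,1,0,0,0,0,0,0,1,0,0,0,0,0,0,1,0,0,0,0,0,0,1,0,0,0,0,0,0,0.4,0,0,0,0,0,0,0.38,0,0,0,0,0,0,0,0,0,0,0], force=50)

```text
t: 5.3
ee_pos: [0.5319, 0.1844, -0.0029]
eef_rot: [[0.961, 0.278, -0.002], [0.278, -0.961, -0.0], [-0.002, -0.0, -1.0]]
ft_force: [0.0, -0.0, -0.0]
opening: 1.001
```

>>> drive_tool(motion=[0,0,0,0,0,0,0.5,0,0,0,0,0,0,1,0,0,0,0,0,0,1,0,0,0,0,0,0,1,0,0,0,0,0,0,1,0,0,0,0,0,0,1], force=50)

```text
t: 5.9
ee_pos: [0.5349, 0.1843, -0.0]
eef_rot: [[0.961, 0.277, 0.004], [0.277, -0.961, 0.001], [0.004, 0.0, -1.0]]
ft_force: [-0.2, -0.3, 5.3]
opening: 0.68
```

>>> drive_tool(motion=[0,0,-0.5,0,0,0,1,0,0,-1,0,0,0,1,0,0,-1,0,0,0,1,0,0,-1,0,0,0,1,0,0,0,0,0,0.9,1,0,0,0,0,0,0.9,1,0,0,0,0,0,0.84,1,0,0,0,0,0,0,1,0,0,0,0,0,0,1])

```text
t: 6.8
ee_pos: [0.5326, 0.1839, 0.1032]
eef_rot: [[1.0, 0.006, -0.0], [0.006, -1.0, 0.0], [-0.0, -0.0, -1.0]]
ft_force: [-0.2, -0.9, -0.8]
opening: 0.684
```

Run:
```python
from h import *
st();c=cam('wrist');c=load('wrist');go([.599,.015,.105],0.3)
hsv=cv2.cvtColor(c['frame'],cv2.COLOR_BGR2HSV);H,S,V=cv2.split(hsv)
g=((S<50)&(V>150)).astype(np.uint8)*255
rect(c,g,.012,(300,0,559,380),600,'fix');cv2.imwrite('pics/w2.png',c['frame'])
```

```text
t 6.8 p [0.5326 0.1839 0.1032] q [0.179 0.32  1.685 0.    1.137 1.744] F [-0.2 -0.9 -0.8] op 0.684
[[1.0, 0.006, -0.0], [0.006, -1.0, 0.0], [-0.0, -0.0, -1.0]]
units xyz [ 2.18  5.64 -0.06] yaw now 0.3 rz units 0.0
fix ctr [570.  13.] size [112. 207.] ang 0.7 px [478. 175.]
```

View pics/w2.png

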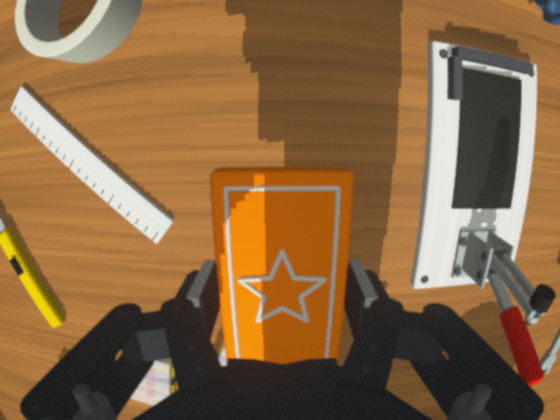

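The plate is held flat and square, with its far edge at row 170 and its star at (282,290). The pad corners are (460,67), (521,78), (511,210) and (454,207).

Run:
```python
from h import *
c=load('wrist')
P=toz(c,[[460,67],[521,78],[511,210],[454,207]],.016);print(np.round(P*1000),np.round(P.mean(0)*1000,1))
for z in(.115,.118):print(np.round(toz(c,[[282,170],[282,290]],z)*1000))
go([.599,.015,.105],.4)
```

```text
[[654.  47.  16.]
 [656. -18.  16.]
 [540. -21.  16.]
 [542.  43.  16.]] [598.2  12.5  16. ]
[[585. 183. 115.]
 [530. 183. 115.]]
[[586. 183. 118.]
 [531. 183. 118.]]
units xyz [ 2.18  5.64 -0.06] yaw now 0.3 rz units -0.01
```

>>> drive_tool(motion=[0.37,0.95,0,0,0,0,1,0.37,0.95,0,0,0,0,1,0.37,0.95,0,0,0,0,1,0.37,0.95,0,0,0,0,1,0.37,0.95,0,0,0,0,1,0.37,0.95,0,0,0,0,1,0,0,0,0,0,0,1,0,0,1,0,0,0,1,0,0,0.8,0,0,0,1,0,0,0,0,0,0,1,0,0,0,0,0,0,1])

```text
t: 7.95
ee_pos: [0.5995, 0.0139, 0.0486]
eef_rot: [[1.0, 0.005, -0.002], [0.005, -1.0, 0.0], [-0.002, -0.0, -1.0]]
ft_force: [-0.1, 0.3, -0.8]
opening: 0.681
```

Run:
```python
from h import *
st();c=cam('wrist','w3');go([.6003,.0135,.016],.4)
```

```text
t 7.95 p [0.5995 0.0139 0.0486] q [-0.121  0.463  1.616  0.     1.065  1.444] F [-0.1  0.3 -0.8] op 0.681
[[1.0, 0.005, -0.002], [0.005, -1.0, 0.0], [-0.002, -0.0, -1.0]]
units xyz [-0.02  0.01  1.13] yaw now 0.3 rz units -0.02
```

View pics/w3.png

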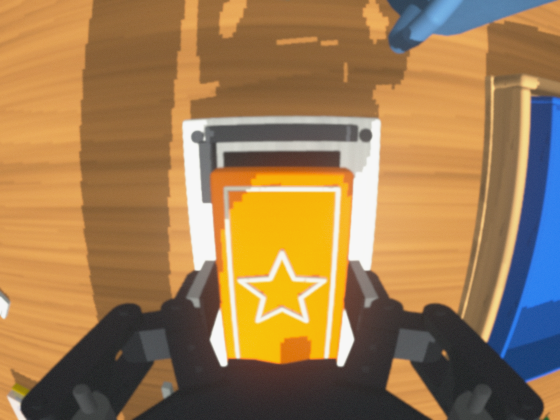

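Plate is centred over the pad (plate columns 212–354, fixture 184–380). I'm lowering it.

>>> drive_tool(motion=[0,0,0.6,0,0,0,1,0,0,0.3,0,0,0,1,0,0,0.15,0,0,0,1,0,0,0.07,0,0,0,1,0,0,0,0,0,0,1])

```text
t: 8.5
ee_pos: [0.6008, 0.0133, 0.0162]
eef_rot: [[1.0, 0.004, 0.001], [0.004, -1.0, -0.0], [0.001, 0.0, -1.0]]
ft_force: [-0.2, -0.2, -1.2]
opening: 0.684
```

>>> drive_tool(motion=[0,0,0,0,0,0,0.25,0,0,0,0,0,0,0.1,0,0,0,0,0,0,0.1,0,0,0,0,0,0,0.1,0,0,-1,0,0,0,0.1,0,0,-1,0,0,0,0.1,0,0,-1,0,0,0,0.1,0,0,-1,0,0,0,0.1,0,0,-1,0,0,0,0,0,0,-1,0,0,0,0,0,0,-1,0,0,0,0,0,0,0,0,0,0,0])

```text
t: 9.7
ee_pos: [0.6036, 0.0129, 0.2314]
eef_rot: [[1.0, 0.004, 0.011], [0.004, -1.0, -0.001], [0.011, 0.001, -1.0]]
ft_force: [-0.2, -0.9, 0.0]
opening: 1.002
```

Run:
```python
from h import *
st();c=cam('wrist','w4');c=load('wrist');t=cam('top','t4')
a=c['frame'];b=cv2.resize(t['frame'][150:250,270:345],None,fx=4.2,fy=4.2,interpolation=cv2.INTER_CUBIC)
cv2.imwrite('pics/c4.png',cv2.resize(np.hstack([a,b]),None,fx=.9,fy=.9)); print(b.shape)
```

```text
t 9.7 p [0.6036 0.0129 0.2314] q [-0.122  0.259  1.477 -0.     1.394  1.445] F [-0.2 -0.9  0. ] op 1.002
[[1.0, 0.004, 0.011], [0.004, -1.0, -0.001], [0.011, 0.001, -1.0]]
(420, 315, 3)
```

View pics/c4.png

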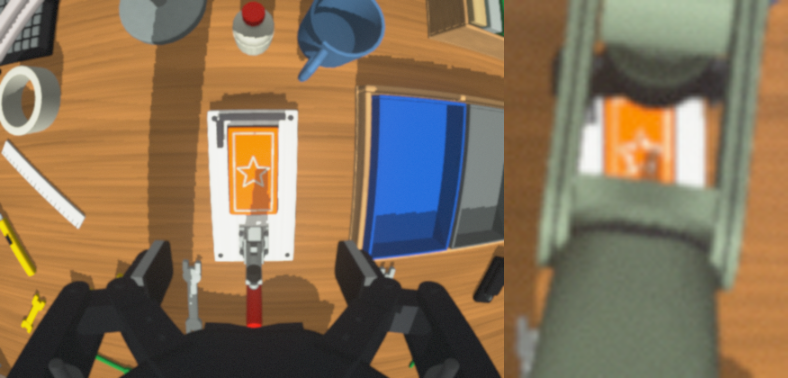

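The plate sits on the pad inside the rails, star up, at (253,172). The red handle is at (254,305) in the shown crop. I'll check the fit numerically and locate the grip.

Run:
```python
from h import *
c=load('wrist');hsv=cv2.cvtColor(c['frame'],cv2.COLOR_BGR2HSV);H,S,V=cv2.split(hsv)
rect(c,cv2.inRange(hsv,(8,170,150),(19,255,255)),.03,(245,130,320,245),300,'plate')
rect(c,((S<50)&(V>150)).astype(np.uint8)*255,.012,(225,100,340,300),600,'fix')
r=((H<5)|(H>174))&(S>150)&(V>80);r[:290]=0
ys,xs=np.nonzero(r);print('red px',xs.mean(),ys.mean(),ys.min(),ys.max(),np.round(toz(c,[[xs.mean(),ys.mean()]],.107)*1000))
q=np.degrees(1);go([.469,.0125,.20],.4)
for a in(1.15,.9,.65,.4,.2,0):print(a,np.round([599-103-67*np.cos(a),46+67*np.sin(a)-19],1))
```

```text
plate ctr [600.  13.] size [ 58. 108.] ang 1.3 px [271. 199.]
fix ctr [568.  12.] size [112. 213.] ang 0.7 px [280. 227.]
red px 282.05837173579107 342.4884792626728 318 364 [[457.  11. 107.]]
units xyz [-4.39  0.01  0.86] yaw now 0.2 rz units -0.03
1.15 [468.6  88.2]
0.9 [454.4  79.5]
0.65 [442.7  67.5]
0.4 [434.3  53.1]
0.2 [430.3  40.3]
0 [429.  27.]
```

>>> drive_tool(motion=[-0.9,0,0.1,0,0,0,0,-0.9,0,0.1,0,0,0,0,-0.9,0,0.1,0,0,0,0,-0.9,0,0.1,0,0,0,0,-0.8,0,0.1,0,0,0,0,0,0,0.5,0,0,0,0,0,0,0,0,0,0,0])

```text
t: 10.5
ee_pos: [0.4648, 0.0132, 0.1917]
eef_rot: [[1.0, 0.004, -0.007], [0.004, -1.0, 0.001], [-0.007, -0.001, -1.0]]
ft_force: [-0.8, -0.2, -0.1]
opening: 0.997
```

>>> drive_tool(motion=[0,0,1,0,0,0,0,0,0,1,0,0,0,0,0,0,1,0,0,0,0,0,0,0.74,0,0,0,0,0,0,0,0,0,0,0,0,0,0,0,0,0,0], force=25)

```text
t: 11.1
ee_pos: [0.468, 0.0128, 0.0827]
eef_rot: [[1.0, 0.004, -0.002], [0.004, -1.0, 0.0], [-0.002, -0.0, -1.0]]
ft_force: [0.3, 0.4, 0.3]
opening: 1.003
```

>>> drive_tool(motion=[0,0,0,0,0,0,0.5,0,0,0,0,0,0,0.9,0,0,0,0,0,0,1,0,0,0,0,0,0,1,0,0,0,0,0,0,1,0,0,0,0,0,0,1,0,0,0,0,0,0,1,0,0,0,0,0,0,1], force=25)

```text
t: 11.9
ee_pos: [0.4686, 0.012, 0.0838]
eef_rot: [[1.0, 0.004, 0.001], [0.004, -1.0, -0.001], [0.001, 0.001, -1.0]]
ft_force: [-1.4, -4.3, 5.7]
opening: 0.202
```

Run:
```python
from h import *
st();c=cam('side','s5');cv2.imwrite('pics/c5.png',cv2.resize(c['frame'][150:290,220:400],None,fx=4,fy=4,interpolation=cv2.INTER_CUBIC))
```

```text
t 11.9 p [0.4686 0.012  0.0838] q [-1.580e-01  1.660e-01  1.929e+00 -1.000e-03  1.045e+00  1.409e+00] F [-1.4 -4.3  5.7] op 0.202
[[1.0, 0.004, 0.001], [0.004, -1.0, -0.001], [0.001, 0.001, -1.0]]
```

View pics/c5.png

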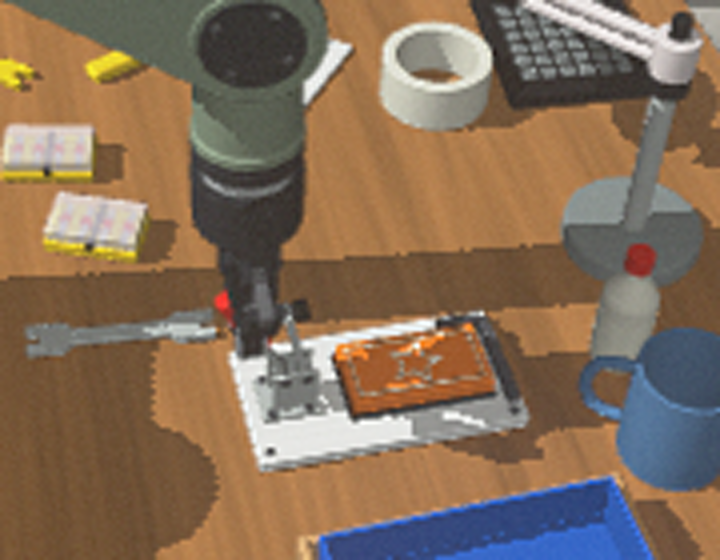

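Side view: the fingers pinch the red grip (crop 240,310) and the plate is undisturbed. I'm following the arc down.

>>> drive_tool(motion=[-0.14,0,0.08,0,0,0,1,-0.14,0,0.08,0,0,0,1,-0.27,0,0.2,0,0,0,1,-0.23,0,0.24,0,0,0,1,-0.2,0,0.27,0,0,0,1,-0.15,0,0.3,0,0,0,1,-0.11,0,0.3,0,0,0,1,-0.06,0,0.3,0,0,0,1,0,0,0,0,0,0,1])

```text
t: 12.85
ee_pos: [0.4318, 0.0115, 0.0304]
eef_rot: [[1.0, 0.004, 0.006], [0.004, -1.0, -0.002], [0.006, 0.002, -1.0]]
ft_force: [4.3, -5.7, -2.7]
opening: 0.203
```

Run:
```python
from h import *
st();go([.429,.012,.027],.4)
```

```text
t 12.85 p [0.4318 0.0115 0.0304] q [-1.740e-01  1.920e-01  2.045e+00 -1.000e-03  8.980e-01  1.394e+00] F [ 4.3 -5.7 -2.7] op 0.203
[[1.0, 0.004, 0.006], [0.004, -1.0, -0.002], [0.006, 0.002, -1.0]]
units xyz [-0.09 -0.02  0.11] yaw now 0.2 rz units -0.03
```

>>> drive_tool(motion=[-0.03,0,0.12,0,0,0,1,0,0,0.1,0,0,0,1,0,0,0.06,0,0,0,1,0,0,0,0,0,0,1,0,0,0,0,0,0,1])

```text
t: 13.35
ee_pos: [0.431, 0.0115, 0.0226]
eef_rot: [[1.0, 0.004, 0.006], [0.004, -1.0, -0.002], [0.006, 0.002, -1.0]]
ft_force: [2.0, -5.7, 1.7]
opening: 0.204
```

>>> drive_tool(motion=[0,0,0,0,0,0,0.6,0,0,0,0,0,0,0.4,0,0,0,0,0,0,0.4,0,0,0,0,0,0,0.4,0,0,-0.8,0,0,0,0.4,0,0,-0.9,0,0,0,0.4,0,0,-0.8,0,0,0,1,0,0,0,0,0,0,1,0,0,0,0,0,0,1,0,0,0,0,0,0,1,0,0,0,0,0,0,1])

```text
t: 14.45
ee_pos: [0.427, 0.0128, 0.0952]
eef_rot: [[1.0, 0.004, -0.003], [0.004, -1.0, 0.001], [-0.003, -0.001, -1.0]]
ft_force: [-0.5, 0.3, 0.2]
opening: -0.001
```

Run:
```python
from h import *
st();go([.425,.012,.056],.4);cam('wrist','w6')
```

```text
t 14.45 p [0.427  0.0128 0.0952] q [-0.173  0.064  2.016  0.     1.065  1.394] F [-0.5  0.3  0.2] op -0.001
[[1.0, 0.004, -0.003], [0.004, -1.0, 0.001], [-0.003, -0.001, -1.0]]
units xyz [-0.06  0.03  1.31] yaw now 0.2 rz units -0.03
```

Now I'll press down on the grip from above with the fingers shut.

>>> drive_tool(motion=[0,0,0.7,0,0,0,1,0,0,0.4,0,0,0,1,0,0,0.2,0,0,0,1,0,0,0.1,0,0,0,1,0,0,0.05,0,0,0,1,0,0,0,0,0,0,1])

```text
t: 15.1
ee_pos: [0.4267, 0.0127, 0.0545]
eef_rot: [[1.0, 0.005, -0.005], [0.005, -1.0, 0.0], [-0.005, -0.0, -1.0]]
ft_force: [-11.0, 1.3, 20.4]
opening: 0.001
```

Contact at z = 0.0545 with 20 N, which puts the handle level on its stop. I'm rising and turning towards the magnifier.

>>> drive_tool(motion=[0,0,-0.65,0,0,0,1,0,0,-0.65,0,0,0,1,0,0,-0.65,0,0,-1,1,0,0,-0.65,0,0,-1,0,0,0,-0.65,0,0,-1,0,0,0,-0.65,0,0,-1,0,0,0,-0.65,0,0,-1,0,0,0,-0.65,0,0,-1,0,0,0,-0.65,0,0,-1,0,0,0,-0.65,0,0,-1,0,0,0,-0.65,0,0,-1,0,0,0,-0.65,0,0,-1,0])

```text
t: 16.3
ee_pos: [0.4282, 0.0126, 0.2878]
eef_rot: [[0.493, 0.87, -0.0], [0.87, -0.493, 0.0], [0.0, -0.0, -1.0]]
ft_force: [1.3, -0.5, 0.7]
opening: 1.0
```

>>> drive_tool(motion=[0,0,-0.2,0,0,-1,0,0,0,-0.2,0,0,-1,0,0,0,-0.2,0,0,-1,0,0,0,-0.2,0,0,-1,0,0,0,-0.2,0,0,-1,0,0,0,-0.2,0,0,-1,0,0,0,-0.2,0,0,-1,0,0,0,0,0,0,-1,0,0,0,0,0,0,-1,0,0,0,0,0,0,-1,0,0,0,0,0,0,-1,0,0,0,0,0,0,-0.7,0])

```text
t: 17.5
ee_pos: [0.4282, 0.0126, 0.3289]
eef_rot: [[-0.651, 0.759, -0.0], [0.759, 0.651, 0.0], [0.0, -0.0, -1.0]]
ft_force: [0.4, -0.2, 0.4]
opening: 0.998
```

Run:
```python
from h import *
st();go([.603,.387,.33],130.5);c=cam('top','t7');s=cam('side','s7')
b=cv2.resize(c['frame'][90:240,150:330],None,fx=2.2,fy=2.2,interpolation=cv2.INTER_CUBIC)
a=cv2.resize(s['frame'][85:265,230:430],None,fx=2,fy=2,interpolation=cv2.INTER_CUBIC)
h=max(a.shape[0],b.shape[0]);f=lambda q:cv2.copyMakeBorder(q,0,h-q.shape[0],0,0,0)
cv2.imwrite('pics/c7.png',np.hstack([f(b),f(a)]))
```

```text
t 17.5 p [0.4282 0.0126 0.3289] q [-0.173 -0.18   1.733  0.     1.588 -0.882] F [ 0.4 -0.2  0.4] op 0.998
[[-0.651, 0.759, -0.0], [0.759, 0.651, 0.0], [0.0, -0.0, -1.0]]
units xyz [ 5.68 12.55 -0.04] yaw now 130.6 rz units 0.02
```

View pics/c7.png

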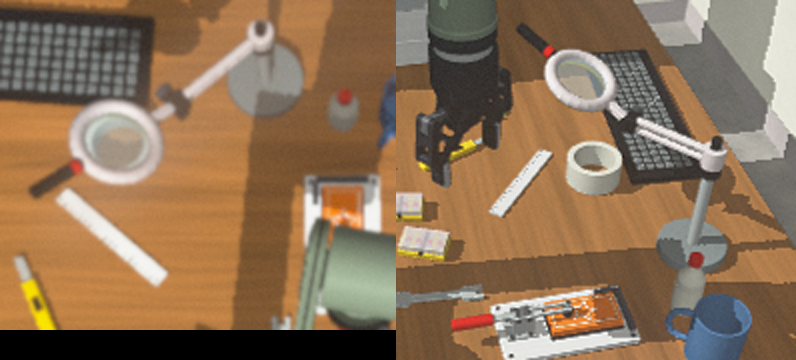

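The clamp handle is level with its arm on the plate (crop 570,312). The magnifier is still at its start pose, so I'm moving over its handle.

>>> drive_tool(motion=[0.44,0.97,0,0,0,0,0,0.44,0.97,0,0,0,0,0,0.44,0.97,0,0,0,0,0,0.44,0.97,0,0,0,0,0,0.44,0.97,0,0,0,0,0,0.44,0.97,0,0,0,0,0,0.44,0.97,0,0,0,0,0,0.44,0.97,0,0,0,0,0,0.44,0.97,0,0,0,0,0,0.44,0.97,0,0,0,0,0,0.44,0.97,0,0,0,0,0,0.44,0.97,0,0,0,0,0])

```text
t: 18.8
ee_pos: [0.5918, 0.3609, 0.3286]
eef_rot: [[-0.647, 0.762, -0.0], [0.762, 0.647, -0.0], [0.0, -0.001, -1.0]]
ft_force: [0.7, -0.4, 0.1]
opening: 1.0
```

>>> drive_tool(motion=[0.4,0.91,0,0,0,0,0,0,0,0,0,0,0,0,0,0,0,0,0,0,0])

```text
t: 19.1
ee_pos: [0.6041, 0.3867, 0.3278]
eef_rot: [[-0.648, 0.761, -0.002], [0.761, 0.648, -0.001], [0.0, -0.002, -1.0]]
ft_force: [-0.4, -0.1, 0.3]
opening: 0.996
```

Run:
```python
from h import *
st();go([.603,.387,.251],130.5);cam('wrist','w8')
c=load('wrist');print(proj(c,[[.603,.387,.27],[.586,.408,.284],[.621,.362,.265]]))
```

```text
t 19.1 p [0.6041 0.3867 0.3278] q [ 0.449  0.471  1.001 -0.     1.672 -0.256] F [-0.4 -0.1  0.3] op 0.996
[[-0.648, 0.761, -0.002], [0.761, 0.648, -0.001], [0.0, -0.002, -1.0]]
units xyz [ 0.03 -0.02  2.56] yaw now 130.4 rz units -0.01
[[281.91718134 229.09491595]
 [283.0222297  194.22988525]
 [278.37667314 267.47295407]]
```

View pics/w8.png

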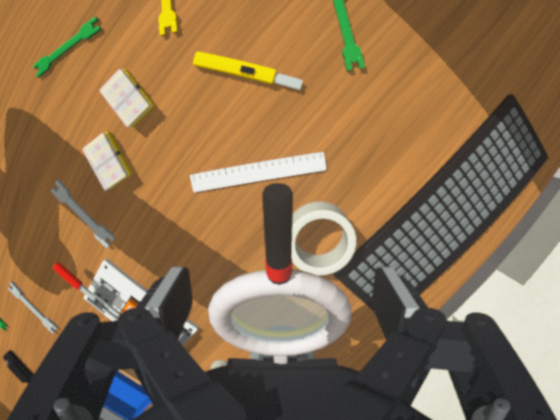

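The handle runs (278,186) to (278,270), midway between the jaws and aligned. I'm descending and pinching.

>>> drive_tool(motion=[0,-0.07,0.8,0,0,0,0,0,0,0.9,0,0,0,0,0,0,0.9,0,0,0,0,0,0,0,0,0,0,0,0,0,0,0,0,0,0.6,0,0,0,0,0,0,0.9,0,0,0,0,0,0,1,0,0,0,0,0,0,1,0,0,0,0,0,0,1,0,0,0,0,0,0,1,0,0,0,0,0,0,1], force=30)

```text
t: 20.25
ee_pos: [0.6031, 0.3854, 0.2522]
eef_rot: [[-0.649, 0.761, 0.002], [0.761, 0.649, 0.001], [-0.0, 0.002, -1.0]]
ft_force: [0.3, -0.7, 2.7]
opening: 0.196
```

Run:
```python
from h import *
s=st();p=s['ee_pos'];d=p[:2]-np.array([.822,.131]);print('r',np.hypot(*d),'ang',np.degrees(np.arctan2(d[1],d[0])))
```

```text
t 20.25 p [0.6031 0.3854 0.2522] q [ 0.448  0.492  1.122  0.     1.526 -0.258] F [ 0.3 -0.7  2.7] op 0.196
[[-0.649, 0.761, 0.002], [0.761, 0.649, 0.001], [-0.0, 0.002, -1.0]]
r 0.33563286621820015 ang 130.7116469079326
```

>>> drive_tool(motion=[-0.01,-0.47,0,0,0,-0.4,1,-0.01,-0.47,0,0,0,-0.4,1,-0.04,-0.94,0,0,0,-0.8,1,-0.04,-0.94,0,0,0,-0.8,1,-0.04,-0.94,0,0,0,-0.8,1,-0.04,-0.94,0,0,0,-0.8,1,-0.04,-0.94,0,0,0,-0.8,1,-0.04,-0.94,0,0,0,-0.8,1,-0.04,-0.94,0,0,0,-0.8,1,-0.01,-0.47,0,0,0,-0.4,1,-0.01,-0.47,0,0,0,-0.4,1,0,0,0,0,0,0,1])

```text
t: 21.45
ee_pos: [0.4874, 0.1646, 0.2516]
eef_rot: [[-0.994, 0.113, 0.003], [0.113, 0.994, -0.001], [-0.003, -0.0, -1.0]]
ft_force: [3.4, -1.0, 1.2]
opening: 0.201
```

Run:
```python
from h import *
s=st();p=s['ee_pos'];d=p[:2]-np.array([.822,.131]);print('r',np.hypot(*d),'ang',np.degrees(np.arctan2(d[1],d[0])));go(p,208)
```

```text
t 21.45 p [0.4874 0.1646 0.2516] q [ 1.580e-01  6.000e-02  1.665e+00 -1.000e-03  1.415e+00 -1.300e+00] F [ 3.4 -1.   1.2] op 0.201
[[-0.994, 0.113, 0.003], [0.113, 0.994, -0.001], [-0.003, -0.0, -1.0]]
r 0.33628434207369373 ang 174.2676957961319
units xyz [0. 0. 0.] yaw now 173.5 rz units -5.74
```

>>> drive_tool(motion=[-0.01,-0.47,0,0,0,-0.4,1,-0.04,-0.94,0,0,0,-0.8,1,-0.04,-0.94,0,0,0,-0.8,1,-0.04,-0.94,0,0,0,-0.8,1,-0.04,-0.94,0,0,0,-0.8,1,-0.04,-0.94,0,0,0,-0.8,1,-0.04,-0.94,0,0,0,-0.8,1,-0.01,-0.47,0,0,0,-0.4,1,0,0,0,0,0,-0.13,1,0,0,0,0,0,0,1])

```text
t: 22.45
ee_pos: [0.5242, -0.0252, 0.2514]
eef_rot: [[-0.884, -0.468, 0.004], [-0.468, 0.884, 0.001], [-0.004, -0.001, -1.0]]
ft_force: [5.6, 2.2, 0.3]
opening: 0.197
```

Run:
```python
from h import *
s=st();p=s['ee_pos'];d=p[:2]-np.array([.822,.131]);print('r',np.hypot(*d),'ang',np.degrees(np.arctan2(d[1],d[0])));a=np.radians(208)
go([.822+.35*np.cos(a),.131+.35*np.sin(a),.181],208)
```

```text
t 22.45 p [ 0.5242 -0.0252  0.2514] q [-2.140e-01  8.100e-02  1.642e+00  2.000e-03  1.414e+00 -2.273e+00] F [5.6 2.2 0.3] op 0.197
[[-0.884, -0.468, 0.004], [-0.468, 0.884, 0.001], [-0.004, -0.001, -1.0]]
r 0.3362903737566793 ang -152.31715748489336
units xyz [ 0.47 -0.06  2.35] yaw now -152.1 rz units -0.01
```

>>> drive_tool(motion=[0.1,-0.03,0.29,0,0,0,1,0.09,-0.03,0.29,0,0,0,1,0.07,0,0.29,0,0,0,1,0.07,0,0.29,0,0,0,1,0.05,0,0.3,0,0,0,1,0.04,0,0.3,0,0,0,1,0.02,0,0.3,0,0,0,1,0.01,0,0.3,0,0,0,1,0,0,0,0,0,0,1,0,0,0,0,0,0,1])

```text
t: 23.45
ee_pos: [0.51, -0.0335, 0.1787]
eef_rot: [[-0.883, -0.47, -0.002], [-0.47, 0.883, 0.0], [0.002, 0.001, -1.0]]
ft_force: [3.9, 2.1, -4.5]
opening: 0.2
```

Run:
```python
from h import *
s=st();p=s['ee_pos'];d=p[:2]-np.array([.822,.131]);print('r',np.hypot(*d),'ang',np.degrees(np.arctan2(d[1],d[0])));a=np.radians(208)
go([.822+.35*np.cos(a),.131+.35*np.sin(a),.181],208)
s=cam('side','s9');c=cam('top','t9')
b=cv2.resize(c['frame'][70:270,230:350],None,fx=2.6,fy=2.6,interpolation=cv2.INTER_CUBIC)
a=cv2.resize(s['frame'][100:270,250:430],None,fx=2.7,fy=2.7,interpolation=cv2.INTER_CUBIC)
h=max(a.shape[0],b.shape[0]);f=lambda q:cv2.copyMakeBorder(q,0,h-q.shape[0],0,0,0)
cv2.imwrite('pics/c9.png',np.hstack([f(b),f(a)]))
```

```text
t 23.45 p [ 0.51   -0.0335  0.1787] q [-0.235  0.124  1.752 -0.     1.269 -2.294] F [ 3.9  2.1 -4.5] op 0.2
[[-0.883, -0.47, -0.002], [-0.47, 0.883, 0.0], [0.002, 0.001, -1.0]]
r 0.35269032655932636 ang -152.18920873604208
units xyz [-0.09 -0.04 -0.08] yaw now -152.0 rz units 0.0
```

View pics/c9.png

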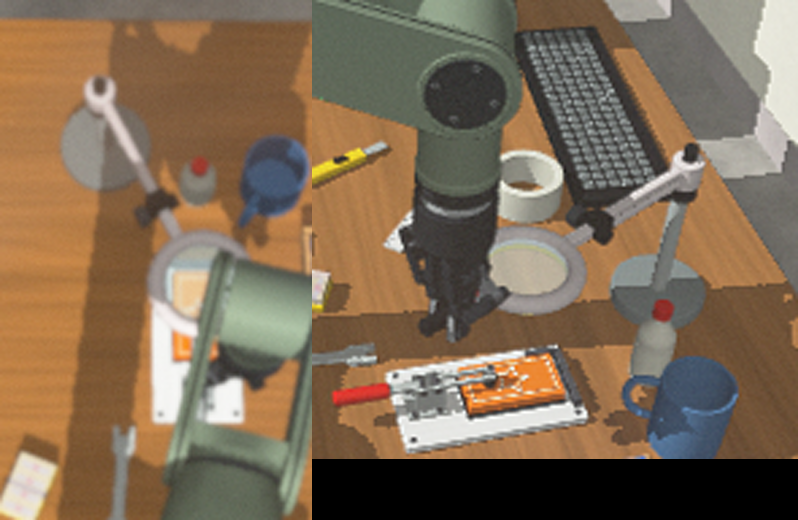

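Lens is over the plate with its rim looking level. I'm releasing and rising straight up.

>>> drive_tool(motion=[0,0,0,0,0,0,0.6,0,0,0,0,0,0,0.2,0,0,0,0,0,0,0,0,0,0,0,0,0,0,0,0,-1,0,0,0,0,0,0,-1,0,0,0,0,0,0,-1,0,0,0,0,0,0,-1,0,0,1,0,0,0,-1,0,0,1,0,0,0,0,0,0,1,0,0,0,0,0,0,1,0,0,0,0,0,0,1,0])

```text
t: 24.75
ee_pos: [0.5108, -0.0337, 0.3309]
eef_rot: [[-0.999, 0.039, 0.001], [0.039, 0.999, -0.001], [-0.001, -0.001, -1.0]]
ft_force: [0.8, 0.0, -0.2]
opening: 0.998
```

>>> drive_tool(motion=[0,0,0,0,0,1,0,0,0,0,0,0,1,0,0,0,0,0,0,1,0,0,0,0,0,0,0.9,0])

```text
t: 25.15
ee_pos: [0.5106, -0.0337, 0.3304]
eef_rot: [[-0.902, 0.432, -0.0], [0.432, 0.902, -0.0], [0.0, -0.0, -1.0]]
ft_force: [-0.3, -0.4, 0.1]
opening: 1.005
```

Run:
```python
from h import *
st();go([.385,.225,.25],154.5)
```

```text
t 25.15 p [ 0.5106 -0.0337  0.3304] q [-0.235  0.01   1.556 -0.     1.577 -1.358] F [-0.3 -0.4  0.1] op 1.005
[[-0.902, 0.432, -0.0], [0.432, 0.902, -0.0], [0.0, -0.0, -1.0]]
units xyz [7.5  5.97 2.68] yaw now 154.4 rz units -0.02
```

>>> drive_tool(motion=[0.94,0.75,0,0,0,0,0,0.94,0.75,0,0,0,0,0,0.94,0.75,0.3,0,0,0,0,0.94,0.75,0.4,0,0,0,0,0.94,0.75,0.5,0,0,0,0,0.94,0.75,0.5,0,0,0,0,0.94,0.75,0.5,0,0,0,0,0.92,0.72,0.5,0,0,0,0,0,0,0,0,0,0,0,0,0,0,0,0,0,0])

```text
t: 26.15
ee_pos: [0.3838, 0.2249, 0.2491]
eef_rot: [[-0.904, 0.427, -0.0], [0.427, 0.904, -0.001], [-0.0, -0.001, -1.0]]
ft_force: [-0.8, -0.2, 0.2]
opening: 1.002
```

Run:
```python
from h import *
st();cam('wrist','w10');cam('top','t10');cam('side','s10')
c=load('top');s=load('side')
o=[]
for q,(x,y,w,h) in ((c,(255,90,90,120)),(s,(290,120,130,110))):
    o.append(cv2.resize(q['frame'][y:y+h,x:x+w],None,fx=3,fy=3,interpolation=cv2.INTER_CUBIC))
h=360;f=lambda q:cv2.copyMakeBorder(q,0,h-q.shape[0],0,0,0);cv2.imwrite('pics/c10.png',np.hstack([f(o[0]),f(o[1])]))
w=load('wrist');hs=cv2.cvtColor(w['frame'],cv2.COLOR_BGR2HSV);H,S,V=cv2.split(hs)
rect(w,((S<70)&(V>130)).astype(np.uint8)*255,.025,(0,0,560,330),500,'white')
print(proj(w,[[.385,.225,.025],[.355,.325,.025],[.387,.111,.008]]))
```

```text
t 26.15 p [0.3838 0.2249 0.2491] q [ 3.360e-01 -9.300e-02  1.820e+00 -1.000e-03  1.415e+00 -7.940e-01] F [-0.8 -0.2  0.2] op 1.002
[[-0.904, 0.427, -0.0], [0.427, 0.904, -0.001], [-0.0, -0.001, -1.0]]
white ctr [500.  50.] size [57. 89.] ang 176.4 px [208. 304.]
white ctr [448.  11.] size [23. 98.] ang 124.5 px [163. 290.]
white ctr [594. 328.] size [101. 193.] ang 49.7 px [414. 272.]
white ctr [ 331. -162.] size [ 33. 142.] ang 175.8 px [ 42. 259.]
white ctr [383. 114.] size [ 26. 143.] ang 175.9 px [199. 216.]
white ctr [383. 222.] size [49. 78.] ang 158.1 px [281. 180.]
white ctr [354. 321.] size [48. 78.] ang 168.5 px [347. 121.]
white ctr [63. 80.] size [44. 79.] ang 179.2 px [78. 24.]
[[283.21737653 181.2567242 ]
 [351.88886229 121.69960396]
 [202.46940318 218.22856465]]
```

View pics/c10.png

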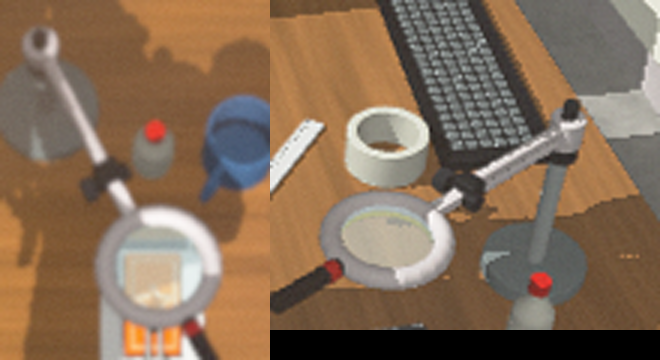

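Lens rim: top crop (159,267), side crop (388,240). Red ring: (190,330) and (334,268). I'm triangulating these to check level and centring, then fetching case 2.

Run:
```python
from h import *
c=load('top');s=load('side')
for n,a,b in [('lens',(308,179),(419.3,200)),('ring',(318.3,200),(401.3,209.3)),('knuck',(290,150),(444,181.7))]:
    P=tri(c,a,s,b);print(n,np.round(P[0]*1000),round(P[1]*1000,1))
# rim ellipse vs. predicted level circle
t=np.linspace(0,2*np.pi,60)
circ=np.c_[.599+.062*np.cos(t),.013+.062*np.sin(t),.2+0*t]
for q,n in((c,'top'),(s,'side')):
    e=cv2.fitEllipse(proj(q,circ).astype(np.float32));print(n,'pred level ellipse',np.round(e[0],1),np.round(e[1],1),round(e[2],1))
go([.383,.2225,0],157)
```

```text
lens [701. -37. 232.] 234.7
ring [640. -64. 237.] 234.7
knuck [786.   9. 240.] 241.8
top pred level ellipse [308.3 179.4] [41.5 42.5] 98.2
side pred level ellipse [328.1 200.5] [31.4 45.8] 96.4
units xyz [ 0.06 -0.09  8.34] yaw now 154.5 rz units -0.41
```

The side-view lens is at (329.3,200) after removing the mosaic offset, against (328.1,200.5) predicted for a level, centred lens. The top view agrees within 0.5 px, and the rim's side-view shape also matches a level one (45×32 px against 45.8×31.4). The magnifier is done, so next is case 2.

>>> drive_tool(motion=[0.06,-0.09,1,0,0,-0.4,0,0,0,1,0,0,0,0,0,0,1,0,0,0,0,0,0,1,0,0,0,0,0,0,1,0,0,0,0,0,0,1,0,0,0,0,0,0,1,0,0,0,0,0,0,0.7,0,0,0,0,0,0,0.4,0,0,0,0,0,0,0,0,0,0,0], force=50)

```text
t: 27.3
ee_pos: [0.3812, 0.222, 0.0053]
eef_rot: [[-0.92, 0.392, -0.003], [0.392, 0.92, -0.001], [0.002, -0.002, -1.0]]
ft_force: [-0.5, 0.9, 0.3]
opening: 0.998
```

>>> drive_tool(motion=[0,0,0,0,0,0,0.5,0,0,0,0,0,0,1,0,0,0,0,0,0,1,0,0,0,0,0,0,1,0,0,0,0,0,0,1,0,0,0,0,0,0,1,0,0,0,0,0,0,1], force=50)

```text
t: 28.0
ee_pos: [0.3834, 0.2236, 0.0079]
eef_rot: [[-0.921, 0.39, 0.004], [0.39, 0.921, 0.001], [-0.003, 0.002, -1.0]]
ft_force: [-0.3, 0.0, 6.1]
opening: 0.571
```

>>> drive_tool(motion=[0,0,-0.5,0,0,0,1,0,0,-1,0,0,0,1,0,0,-1,0,0,0,1,0,0,-1,0,0,0,1,0,0,0,0,0,0,1])

```text
t: 28.5
ee_pos: [0.3851, 0.2245, 0.1158]
eef_rot: [[-0.921, 0.39, 0.01], [0.39, 0.921, 0.003], [-0.008, 0.007, -1.0]]
ft_force: [0.5, -0.3, -0.5]
opening: 0.574
```

Run:
```python
from h import *
st();go([.385,-.30,.13],180)
```

```text
t 28.5 p [0.3851 0.2245 0.1158] q [ 0.333  0.06   1.968  0.     1.103 -0.837] F [ 0.5 -0.3 -0.5] op 0.574
[[-0.921, 0.39, 0.01], [0.39, 0.921, 0.003], [-0.008, 0.007, -1.0]]
units xyz [ -6.82 -16.09  -0.53] yaw now 157.0 rz units -3.83
```

>>> drive_tool(motion=[0,0,0,0,0,-0.9,1,0,0,0,0,0,-0.9,1,0,0,0,0,0,-0.9,1,0,0,0,0,0,-0.9,1,0,0,0,0,0,-0.57,1,0,0,0,0,0,0,1])

```text
t: 29.1
ee_pos: [0.3806, 0.2227, 0.1102]
eef_rot: [[-0.999, -0.035, -0.002], [-0.035, 0.999, -0.001], [0.002, -0.001, -1.0]]
ft_force: [-0.2, -0.6, -0.5]
opening: 0.574
```

Run:
```python
from h import *
st();go([.39,-.335,.12],182);go([.648,-.335,.12],182)
```

```text
t 29.1 p [0.3806 0.2227 0.1102] q [ 0.333  0.067  1.974 -0.     1.102 -1.273] F [-0.2 -0.6 -0.5] op 0.574
[[-0.999, -0.035, -0.002], [-0.035, 0.999, -0.001], [0.002, -0.001, -1.0]]
units xyz [  0.34 -18.59  -0.31] yaw now -178.0 rz units 0.01
units xyz [ -8.25 -18.9   -0.33] yaw now -178.0 rz units 0.01
```

>>> drive_tool(motion=[0,-0.95,-0.03,0,0,0,1,0,-0.95,-0.03,0,0,0,1,0,-0.95,-0.03,0,0,0,1,0,-0.95,-0.03,0,0,0,1,0,-0.95,-0.03,0,0,0,1,0,-0.95,-0.03,0,0,0,1,0,-0.95,-0.03,0,0,0,1,0,-0.95,-0.03,0,0,0,1,0,-0.95,-0.03,0,0,0,1,0,-0.95,-0.03,0,0,0,1,0,-0.95,0,0,0,0,1,0,-0.95,0,0,0,0,1])

```text
t: 30.3
ee_pos: [0.3931, -0.1196, 0.1197]
eef_rot: [[-0.999, -0.034, -0.001], [-0.034, 0.999, 0.001], [0.001, 0.001, -1.0]]
ft_force: [0.8, 0.5, 0.0]
opening: 0.571
```

>>> drive_tool(motion=[-0.92,-0.83,0,0,0,0,1,-0.92,-0.83,0,0,0,0,1,-0.92,-0.83,0,0,0,0,1,-0.92,-0.83,0,0,0,0,1,-0.92,-0.83,0,0,0,0,1,-0.92,-0.83,0,0,0,0,1,-0.92,-0.83,0,0,0,0,1,-0.92,-0.83,0,0,0,0,1,-0.89,-0.86,0,0,0,0,1,0,0,0,0,0,0,1,0,0,0,0,0,0,1])

```text
t: 31.4
ee_pos: [0.6483, -0.3346, 0.1181]
eef_rot: [[-0.999, -0.034, -0.003], [-0.034, 0.999, 0.002], [0.003, 0.002, -1.0]]
ft_force: [-0.6, 0.0, -0.5]
opening: 0.566
```

Run:
```python
from h import *
st();go([.648,-.335,.022],182);cam('wrist','w11')
```

```text
t 31.4 p [ 0.6483 -0.3346  0.1181] q [-0.595  0.625  1.203  0.     1.318 -2.2  ] F [-0.6  0.  -0.5] op 0.566
[[-0.999, -0.034, -0.003], [-0.034, 0.999, 0.002], [0.003, 0.002, -1.0]]
units xyz [ 0.   -0.02  3.2 ] yaw now -178.0 rz units -0.01
```

View pics/w11.png

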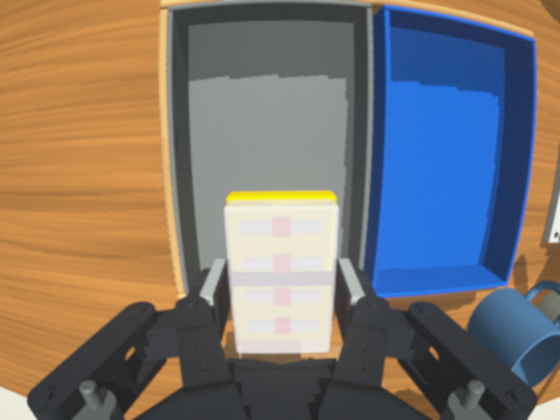

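The case is held over the grey tray (280,270), clear of its walls. I'm placing it.

>>> drive_tool(motion=[0.1,-0.05,0.9,0,0,0,1,0.1,0,0.9,0,0,0,1,0,0,0.8,0,0,0,1,0,0,0.4,0,0,0,1,0,0,0.25,0,0,0,1,0,0,0.06,0,0,0,1,0,0,0,0,0,0,1])

```text
t: 32.15
ee_pos: [0.6437, -0.3368, 0.0221]
eef_rot: [[-0.999, -0.036, 0.001], [-0.036, 0.999, -0.001], [-0.001, -0.001, -1.0]]
ft_force: [-0.1, -0.7, -1.2]
opening: 0.573
```

>>> drive_tool(motion=[0,0,0,0,0,0,0.3,0,0,0,0,0,0,0.2,0,0,0,0,0,0,0.2,0,0,-0.5,0,0,0,0.2,0,0,-1,0,0,0,0.2,0,0,-1,0,0,0,0.2,0,0,-1,0,0,0,0.2,0,0,-1,0,0,0,0,0,0,-0.7,0,0,0,0,0,0,0,0,0,0,0])

```text
t: 33.15
ee_pos: [0.6458, -0.3384, 0.1841]
eef_rot: [[-0.999, -0.035, 0.009], [-0.036, 0.999, -0.006], [-0.009, -0.007, -1.0]]
ft_force: [1.5, -0.2, 0.3]
opening: 1.006
```

Run:
```python
from h import *
st();cam('wrist','w12');c=load('wrist');hs=cv2.cvtColor(c['frame'],cv2.COLOR_BGR2HSV);H,S,V=cv2.split(hs)
rect(c,((S<90)&(V>165)).astype(np.uint8)*255,.037,(150,100,400,330),300,'case')
cam('top','t12');t=load('top');hs=cv2.cvtColor(t['frame'],cv2.COLOR_BGR2HSV);H,S,V=cv2.split(hs)
rect(t,((S<60)&(V>95)).astype(np.uint8)*255,.02,(180,225,300,300),60,'top')
rect(t,((S<60)&(V>95)).astype(np.uint8)*255,.008,(350,225,395,300),60,'top2')
go([.39,-.335,.2],170);go([.39,.06,.2],170)
```

```text
t 33.15 p [ 0.6458 -0.3384  0.1841] q [-0.601  0.558  1.165  0.     1.407 -2.207] F [ 1.5 -0.2  0.3] op 1.006
[[-0.999, -0.035, 0.009], [-0.036, 0.999, -0.006], [-0.009, -0.007, -1.0]]
case ctr [ 755. -467.] size [15. 77.] ang 152.0 px [164. 290.]
case ctr [ 641. -338.] size [49. 82.] ang 3.2 px [286. 181.]
top ctr [298.  64.] size [57. 91.] ang 0.1 px [291. 285.]
top ctr [355. 324.] size [45. 74.] ang 168.7 px [209. 266.]
top ctr [387. 110.] size [ 26. 145.] ang 175.9 px [275. 255.]
top ctr [477.  52.] size [23. 32.] ang 90.3 px [293. 229.]
top2 ctr [ 290. -183.] size [ 76. 112.] ang 89.2 px [367. 288.]
top2 ctr [ 379. -208.] size [125. 228.] ang 178.5 px [370. 263.]
units xyz [ 8.44  0.35 -0.74] yaw now -178.0 rz units 2.01
units xyz [ 7.97 13.51 -0.76] yaw now -178.0 rz units 2.01
```

Case 2 is in the grey tray at (641,−338). Case 1 has not moved, so I'm going to it now.

>>> drive_tool(motion=[0.92,0.83,0,0,0,0,0,0.92,0.83,0,0,0,0,0,0.92,0.83,0,0,0,0,0,0.92,0.83,0,0,0,0,0,0.92,0.83,0,0,0,0,0,0.92,0.83,0,0,0,0,0,0.92,0.83,0,0,0,0,0,0.92,0.83,0,0,0,0,0,0.92,0.83,0,0,0,0,0,0,0.97,0,0,0,0,0,0,0.97,0,0,0,0,0,0,0.97,0,0,0,0,0])

```text
t: 34.45
ee_pos: [0.3818, -0.0327, 0.1752]
eef_rot: [[-0.999, -0.035, -0.003], [-0.035, 0.999, 0.001], [0.003, 0.001, -1.0]]
ft_force: [0.9, -0.3, 0.1]
opening: 1.001
```

>>> drive_tool(motion=[0,0.97,0,0,0,0,0,0,0.97,0,0,0,0,0,0,0.97,0,0,0,0,0,0,0.97,0,0,0,0,0,0,0.97,0,0,0,0,0,0,0.97,0,0,0,0,0,0,0.97,0,0,0,0,0,0,0.97,0,0,0,0,0,0,0.97,0,0,0,0,0,0,0.97,0,0,0,0,0,0,0.97,0,0,0,0,0,0,0,0,0,0,0,0])

```text
t: 35.65
ee_pos: [0.3709, 0.2877, 0.1752]
eef_rot: [[-0.999, -0.039, -0.003], [-0.039, 0.999, -0.0], [0.003, -0.0, -1.0]]
ft_force: [0.7, 0.0, 0.2]
opening: 1.001
```

>>> drive_tool(motion=[0,0,0,0,0,0.75,0,0,0,0,0,0,0.75,0,0,0,0,0,0,0.72,0,0,0,0,0,0,0,0])

```text
t: 36.05
ee_pos: [0.3713, 0.2846, 0.1754]
eef_rot: [[-0.981, 0.196, -0.003], [0.196, 0.981, -0.002], [0.003, -0.003, -1.0]]
ft_force: [-0.7, -0.4, 0.3]
opening: 0.998
```

Run:
```python
from h import *
st();cam('wrist','w13');w=load('wrist');hs=cv2.cvtColor(w['frame'],cv2.COLOR_BGR2HSV);H,S,V=cv2.split(hs)
rect(w,((S<70)&(V>130)).astype(np.uint8)*255,.025,(0,0,560,330),500,'white')
go([.355,.322,.006],168.6);print(proj(w,[[.355,.322,.025]]))
```

```text
t 36.05 p [0.3713 0.2846 0.1754] q [ 0.469  0.035  1.854 -0.     1.255 -0.905] F [-0.7 -0.4  0.3] op 0.998
[[-0.981, 0.196, -0.003], [0.196, 0.981, -0.002], [0.003, -0.003, -1.0]]
white ctr [527. 312.] size [28. 84.] ang 50.0 px [328. 317.]
white ctr [468.  41.] size [29. 83.] ang 90.9 px [103. 311.]
white ctr [499. 392.] size [19. 77.] ang 19.0 px [400. 290.]
white ctr [447. 134.] size [18. 78.] ang 138.0 px [163. 288.]
white ctr [381. 117.] size [ 25. 141.] ang 175.8 px [127. 229.]
white ctr [353. 321.] size [48. 77.] ang 169.1 px [324. 171.]
units xyz [0.77 1.12 5.65] yaw now 168.8 rz units 0.03
[[319.75081449 172.30624815]]
```

>>> drive_tool(motion=[0.4,0.55,0,0,0,0,0,0.4,0.57,0,0,0,0,0,0,0,1,0,0,0,0,0,0,1,0,0,0,0,0,0,1,0,0,0,0,0,0,1,0,0,0,0,0,0,1,0,0,0,0,0,0,0.4,0,0,0,0,0,0,0.2,0,0,0,0,0,0,0,0,0,0,0])

```text
t: 37.1
ee_pos: [0.3554, 0.3232, 0.0088]
eef_rot: [[-0.981, 0.195, -0.001], [0.195, 0.981, -0.0], [0.001, -0.001, -1.0]]
ft_force: [0.3, 0.5, -0.2]
opening: 0.998
```

>>> drive_tool(motion=[0,0,0,0,0,0,0.5,0,0,0,0,0,0,1,0,0,0,0,0,0,1,0,0,0,0,0,0,1,0,0,0,0,0,0,1,0,0,0,0,0,0,1,0,0,0,0,0,0,1], force=50)

```text
t: 37.8
ee_pos: [0.3568, 0.3243, 0.0106]
eef_rot: [[-0.981, 0.195, 0.003], [0.195, 0.981, 0.002], [-0.002, 0.002, -1.0]]
ft_force: [-0.7, 0.3, 7.1]
opening: 0.569
```

>>> drive_tool(motion=[0,0,-0.5,0,0,0,1,0,0,-1,0,0,0,1,0,0,-1,0,0,0,1,0,0,-1,0,0,0,1,0,0,-0.4,0,0,-0.75,1,0,0,0,0,0,-0.75,1,0,0,0,0,0,-0.7,1,0,0,0,0,0,0,1])

```text
t: 38.6
ee_pos: [0.3553, 0.3234, 0.1262]
eef_rot: [[-0.999, -0.033, 0.0], [-0.033, 0.999, 0.0], [-0.0, 0.0, -1.0]]
ft_force: [-0.2, 0.3, -2.0]
opening: 0.571
```

Run:
```python
from h import *
st();go([.39,-.12,.12],182);go([.545,-.337,.12],182)
```

```text
t 38.6 p [0.3553 0.3234 0.1262] q [ 0.558  0.124  1.872  0.     1.145 -1.046] F [-0.2  0.3 -2. ] op 0.571
[[-0.999, -0.033, 0.0], [-0.033, 0.999, 0.0], [-0.0, 0.0, -1.0]]
units xyz [ -0.66 -14.81   0.2 ] yaw now -178.1 rz units -0.01
units xyz [ -5.59 -22.21   0.2 ] yaw now -178.1 rz units -0.01
```

>>> drive_tool(motion=[-0.05,-0.98,0,0,0,0,1,-0.05,-0.98,0,0,0,0,1,-0.05,-0.98,0,0,0,0,1,-0.05,-0.98,0,0,0,0,1,-0.05,-0.98,0,0,0,0,1,-0.05,-0.98,0,0,0,0,1,-0.05,-0.98,0,0,0,0,1,-0.05,-0.98,0,0,0,0,1,-0.05,-0.98,0,0,0,0,1,-0.05,-0.98,0,0,0,0,1,-0.05,-0.98,0,0,0,0,1,-0.05,-0.98,0,0,0,0,1])

```text
t: 39.8
ee_pos: [0.385, -0.0297, 0.126]
eef_rot: [[-1.0, -0.032, 0.0], [-0.032, 1.0, 0.0], [-0.0, 0.0, -1.0]]
ft_force: [0.3, 0.1, 0.0]
opening: 0.567
```

>>> drive_tool(motion=[0,-0.87,0,0,0,0,1,0,-0.87,0,0,0,0,1,0,-0.87,0,0,0,0,1,-0.55,-0.87,0,0,0,0,1,-0.55,-0.87,0,0,0,0,1,-0.55,-0.87,0,0,0,0,1,-0.55,-0.87,0,0,0,0,1,-0.55,-0.87,0,0,0,0,1,-0.55,-0.87,0,0,0,0,1,-0.55,-0.87,0,0,0,0,1,-0.55,-0.87,0,0,0,0,1,-0.55,-0.87,0,0,0,0,1])

```text
t: 41.0
ee_pos: [0.5444, -0.3375, 0.1254]
eef_rot: [[-1.0, -0.031, -0.001], [-0.031, 1.0, 0.001], [0.001, 0.001, -1.0]]
ft_force: [0.1, 0.8, -0.5]
opening: 0.57
```

Run:
```python
from h import *
st();go([.545,-.337,.024],182)
```

```text
t 41.0 p [ 0.5444 -0.3375  0.1254] q [-0.69   0.441  1.465  0.     1.237 -2.292] F [ 0.1  0.8 -0.5] op 0.57
[[-1.0, -0.031, -0.001], [-0.031, 1.0, 0.001], [0.001, 0.001, -1.0]]
units xyz [-0.02  0.01  3.38] yaw now -178.2 rz units -0.03
```

>>> drive_tool(motion=[0,0,0.9,0,0,0,1,0,0,0.9,0,0,0,1,0,0,0.8,0,0,0,1,0,0,0.5,0,0,0,1,0,0,0.25,0,0,0,1,0,0,0.08,0,0,0,1,0,0,0,0,0,0,1])

```text
t: 41.7
ee_pos: [0.5447, -0.3371, 0.0238]
eef_rot: [[-0.999, -0.033, 0.001], [-0.033, 0.999, -0.001], [-0.001, -0.001, -1.0]]
ft_force: [-0.6, 0.7, -1.4]
opening: 0.569
```

>>> drive_tool(motion=[0,0,0,0,0,0,0.3,0,0,0,0,0,0,0.2,0,0,0,0,0,0,0.2,0,0,-0.5,0,0,0,0.2,0,0,-1,0,0,0,0.2,0,0,-1,0,0,0,0.2,0,0,-1,0,0,0,0.2,0,0,-1,0,0,0,0.2,0,0,-0.7,0,0,0,0.3,0,0,0,0,0,0,0.4])

```text
t: 42.7
ee_pos: [0.5467, -0.3387, 0.1853]
eef_rot: [[-0.999, -0.033, 0.008], [-0.033, 0.999, -0.007], [-0.008, -0.007, -1.0]]
ft_force: [-0.2, 0.4, 0.0]
opening: 0.598
```

Run:
```python
from h import *
st();cam('wrist','w14');c=load('wrist');hs=cv2.cvtColor(c['frame'],cv2.COLOR_BGR2HSV);H,S,V=cv2.split(hs)
rect(c,((S<90)&(V>165)).astype(np.uint8)*255,.037,(150,100,400,330),300,'case')
cam('top','t14');t=load('top');hs=cv2.cvtColor(t['frame'],cv2.COLOR_BGR2HSV);H,S,V=cv2.split(hs)
g=((S<60)&(V>95)).astype(np.uint8)*255
rect(t,g,.008,(262,228,292,290),60,'sp1');rect(t,g,.008,(340,230,400,295),60,'sp2')
go([.369,-.193,.15],176)
```

```text
t 42.7 p [ 0.5467 -0.3387  0.1853] q [-0.689  0.379  1.419 -0.     1.333 -2.293] F [-0.2  0.4  0. ] op 0.598
[[-0.999, -0.033, 0.008], [-0.033, 0.999, -0.007], [-0.008, -0.007, -1.0]]
case ctr [ 635. -261.] size [15. 60.] ang 21.1 px [355. 280.]
case ctr [ 640. -415.] size [15. 58.] ang 162.8 px [208. 282.]
case ctr [ 638. -338.] size [49. 88.] ang 3.6 px [273. 278.]
case ctr [ 541. -338.] size [49. 78.] ang 2.0 px [293. 191.]
sp1 ctr [387. 110.] size [ 26. 145.] ang 176.6 px [276. 254.]
sp2 ctr [ 387. -185.] size [29. 39.] ang 179.0 px [367. 256.]
sp2 ctr [ 367. -213.] size [147. 200.] ang 178.4 px [376. 263.]
units xyz [5.68 4.99 0.99] yaw now -178.1 rz units 0.99
```

Both cases are in the grey tray at (541,−338) and (638,−338). Next is the right-hand spanner.

>>> drive_tool(motion=[0.94,0.83,0,0,0,0,0.3,0.94,0.83,0,0,0,0,0.3,0.94,0.83,0,0,0,0,0.3,0.94,0.83,0,0,0,0,0.3,0.94,0.83,0,0,0,0,0.3,0.94,0.83,0,0,0,1,0.3,0,0,0,0,0,0,0.3,0,0,0,0,0,0,0.3])

```text
t: 43.6
ee_pos: [0.3688, -0.192, 0.1777]
eef_rot: [[-0.998, 0.071, -0.002], [0.071, 0.998, 0.001], [0.002, 0.001, -1.0]]
ft_force: [1.1, -0.2, 0.4]
opening: 0.703
```

Run:
```python
from h import *
st();cam('wrist','w15');w=load('wrist');hs=cv2.cvtColor(w['frame'],cv2.COLOR_BGR2HSV);H,S,V=cv2.split(hs)
rect(w,((S<70)&(V>95)).astype(np.uint8)*255,.008,(0,0,560,330),300,'white')
go([.369,-.193,0.0],176);print(proj(w,[[.369,-.193,.008]]))
```

```text
t 43.6 p [ 0.3688 -0.192   0.1777] q [-0.689 -0.087  1.968 -0.     1.262 -2.189] F [ 1.1 -0.2  0.4] op 0.703
[[-0.998, 0.071, -0.002], [0.071, 0.998, 0.001], [0.002, 0.001, -1.0]]
white ctr [ 479. -105.] size [21. 69.] ang 17.8 px [365. 283.]
white ctr [ 465. -295.] size [21. 69.] ang 154.1 px [198. 281.]
white ctr [521.  12.] size [117. 120.] ang 89.5 px [460. 293.]
white ctr [386. 105.] size [ 34. 148.] ang 176.1 px [523. 197.]
white ctr [ 332. -183.] size [ 27. 150.] ang 175.7 px [291. 156.]
units xyz [ 0.03 -0.01  5.95] yaw now 175.9 rz units -0.01
[[281.49177197 192.29086903]]
```

View pics/w15.png

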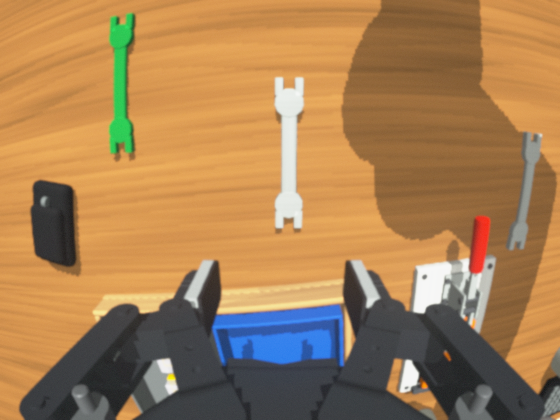

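The spanner was knocked about 4 cm. The wrist view now shows it at (289,155), which is world (332,−183). The other one is unmoved at (523,197). I'm going to the new spot.

>>> drive_tool(motion=[0.6,0.1,0,0,0,0,0.4,0.65,0.11,0,0,0,0,0.5,0,0,1,0,0,0,0.5,0,0,1,0,0,0,0.5,0,0,1,0,0,0,0.5,0,0,1,0,0,0,0.5,0,0,1,0,0,0,0.5,0,0,0.4,0,0,0,0.5,0,0,0.2,0,0,0,0.5,0,0,0.1,0,0,0,0.5,0,0,0.1,0,0,0,0.5,0,0,0,0,0,0,0.5])

```text
t: 44.85
ee_pos: [0.3337, -0.1846, 0.0054]
eef_rot: [[-0.997, 0.071, 0.001], [0.071, 0.997, -0.001], [-0.001, -0.001, -1.0]]
ft_force: [0.6, 0.1, 0.6]
opening: 0.502
```

Run:
```python
from h import *
st();go([.332,-.183,0.002],176)
```

```text
t 44.85 p [ 0.3337 -0.1846  0.0054] q [-0.733  0.158  2.167  0.     0.816 -2.233] F [0.6 0.1 0.6] op 0.502
[[-0.997, 0.071, 0.001], [0.071, 0.997, -0.001], [-0.001, -0.001, -1.0]]
units xyz [0.06 0.05 0.11] yaw now 175.9 rz units -0.01
```

>>> drive_tool(motion=[0.05,0.05,0.08,0,0,0,0.5,0,0,0,0,0,0,0.8,0,0,0,0,0,0,1,0,0,0,0,0,0,1,0,0,0,0,0,0,1,0,0,0,0,0,0,1,0,0,0,0,0,0,1,0,0,0,0,0,0,1], force=60)

```text
t: 45.65
ee_pos: [0.3318, -0.1825, 0.0032]
eef_rot: [[-0.997, 0.071, 0.0], [0.071, 0.997, -0.0], [-0.0, -0.0, -1.0]]
ft_force: [-1.5, 1.0, 6.2]
opening: 0.146
```

>>> drive_tool(motion=[0,0,-0.5,0,0,0,1,0,0,-1,0,0,0,1,0,0,-1,0,0,0,1,0,0,-1,0,0,0,1,0,0,-0.5,0,0,-0.5,1,0,0,0,0,0,-0.5,1,0,0,0,0,0,0,1])

```text
t: 46.35
ee_pos: [0.332, -0.1827, 0.1232]
eef_rot: [[-0.999, -0.033, 0.001], [-0.033, 0.999, -0.001], [-0.001, -0.001, -1.0]]
ft_force: [0.9, 0.3, -1.5]
opening: 0.149
```

Run:
```python
from h import *
st();go([.594,-.225,0.12],182)
```

```text
t 46.35 p [ 0.332  -0.1827  0.1232] q [-0.733 -0.099  2.105 -0.     1.133 -2.337] F [ 0.9  0.3 -1.5] op 0.149
[[-0.999, -0.033, 0.001], [-0.033, 0.999, -0.001], [-0.001, -0.001, -1.0]]
units xyz [-8.68 -1.7   0.12] yaw now -178.1 rz units -0.02
```

>>> drive_tool(motion=[-0.96,-0.18,0,0,0,0,1,-0.96,-0.18,0,0,0,0,1,-0.96,-0.18,0,0,0,0,1,-0.96,-0.18,0,0,0,0,1,-0.96,-0.18,0,0,0,0,1,-0.96,-0.18,0,0,0,0,1,-0.96,-0.18,0,0,0,0,1,-0.96,-0.18,0,0,0,0,1,-0.96,-0.18,0,0,0,0,1,0,0,0,0,0,0,1,0,0,0,0,0,0,1])

```text
t: 47.45
ee_pos: [0.5916, -0.2218, 0.121]
eef_rot: [[-0.999, -0.033, -0.003], [-0.033, 0.999, 0.001], [0.003, 0.001, -1.0]]
ft_force: [0.4, -0.3, -1.6]
opening: 0.149
```

Run:
```python
from h import *
st();go([.594,-.222,0.016],182);cam('wrist','w16');w=load('wrist')
hs=cv2.cvtColor(w['frame'],cv2.COLOR_BGR2HSV);H,S,V=cv2.split(hs)
rect(w,((S<70)&(V>95)).astype(np.uint8)*255,.12,(200,80,350,330),300,'held')
rect(w,cv2.inRange(hs,(105,150,40),(130,255,255)),.054,(0,0,560,330),2000,'blue')
```

```text
t 47.45 p [ 0.5916 -0.2218  0.121 ] q [-0.496  0.43   1.49  -0.     1.225 -2.099] F [ 0.4 -0.3 -1.6] op 0.149
[[-0.999, -0.033, -0.003], [-0.033, 0.999, 0.001], [0.003, 0.001, -1.0]]
units xyz [-0.09 -0.01  3.5 ] yaw now -178.1 rz units -0.02
held ctr [ 585. -261.] size [ 5. 62.] ang 176.6 px [205. 268.]
held ctr [ 572. -224.] size [ 35. 111.] ang 1.9 px [282. 229.]
blue ctr [ 574. -205.] size [133. 169.] ang 2.1 px [305. 211.]
```

>>> drive_tool(motion=[0,0,1,0,0,0,1,0,0,1,0,0,0,1,0,0,0.8,0,0,0,1,0,0,0.4,0,0,0,1,0,0,0.2,0,0,0,1,0,0,0.1,0,0,0,1,0,0,0,0,0,0,1])

```text
t: 48.2
ee_pos: [0.5929, -0.2227, 0.0186]
eef_rot: [[-0.999, -0.033, 0.001], [-0.033, 0.999, -0.001], [-0.001, -0.001, -1.0]]
ft_force: [0.4, -0.2, -1.4]
opening: 0.143
```

>>> drive_tool(motion=[0,0,0,0,0,0,0.75,0,0,0,0,0,0,0.7,0,0,0,0,0,0,0.7,0,0,-0.4,0,0,0,0.7,0,0,-1,0,0,0,0.7,0,0,-1,0,0,0,0.7,0,0,-1,0,0,0,0.7,0,0,-1,0,0,0,0.6,0,0,-0.7,0,0,0,0.5,0,0,0,0,0,0,0.5])

```text
t: 49.2
ee_pos: [0.5953, -0.2239, 0.1766]
eef_rot: [[-0.999, -0.033, 0.009], [-0.034, 0.999, -0.005], [-0.009, -0.005, -1.0]]
ft_force: [0.8, -0.6, -0.3]
opening: 0.502
```

Run:
```python
from h import *
st();cam('wrist','w17');w=load('wrist')
hs=cv2.cvtColor(w['frame'],cv2.COLOR_BGR2HSV);H,S,V=cv2.split(hs)
rect(w,((S<70)&(V>95)).astype(np.uint8)*255,.02,(200,80,350,330),300,'placed')
cam('top','t17');t=load('top');hs=cv2.cvtColor(t['frame'],cv2.COLOR_BGR2HSV);H,S,V=cv2.split(hs)
rect(t,((S<60)&(V>95)).astype(np.uint8)*255,.008,(240,228,292,295),60,'sp1')
go([.36,-.17,.18],176);go([.385,.112,.18],176)
```

```text
t 49.2 p [ 0.5953 -0.2239  0.1766] q [-0.496  0.373  1.446 -0.     1.312 -2.1  ] F [ 0.8 -0.6 -0.3] op 0.502
[[-0.999, -0.033, 0.009], [-0.034, 0.999, -0.005], [-0.009, -0.005, -1.0]]
placed ctr [ 688. -157.] size [16. 60.] ang 18.9 px [340. 277.]
placed ctr [ 594. -224.] size [ 27. 149.] ang 1.9 px [282. 188.]
placed ctr [ 606. -290.] size [ 36. 233.] ang 178.2 px [217. 237.]
sp1 ctr [387. 110.] size [ 26. 146.] ang 176.7 px [276. 254.]
units xyz [ 7.69  2.01 -0.3 ] yaw now -178.1 rz units 0.99
units xyz [ 6.54 11.37 -0.3 ] yaw now -178.1 rz units 0.99
```

>>> drive_tool(motion=[0.9,0.25,0,0,0,0,0.5,0.9,0.25,0,0,0,0,0.5,0.9,0.25,0,0,0,0,0.5,0.9,0.25,0,0,0,0,0.5,0.9,0.25,0,0,0,0,0.5,0.9,0.25,0,0,0,0,0.5,0.9,0.25,0,0,0,0,0.5,0,0.94,0,0,0,0,0.5,0,0.94,0,0,0,0,0.5,0,0.94,0,0,0,0,0.5,0,0.94,0,0,0,0,0.5,0,0.94,0,0,0,0,0.5])

```text
t: 50.5
ee_pos: [0.3952, -0.0338, 0.1688]
eef_rot: [[-0.999, -0.033, -0.004], [-0.033, 0.999, 0.001], [0.004, 0.001, -1.0]]
ft_force: [0.4, -0.7, 0.4]
opening: 0.504
```

>>> drive_tool(motion=[0,0.96,0,0,0,0,0.5,0,0.96,0,0,0,0,0.5,0,0.96,0,0,0,0,0.5,0,0.96,0,0,0,0,0.5,0,0.95,0,0,0,1,0.5,0,0,0,0,0,0,0.5,0,0,0,0,0,0,0.5])

```text
t: 51.2
ee_pos: [0.3908, 0.1084, 0.1692]
eef_rot: [[-0.998, 0.068, -0.003], [0.068, 0.998, -0.001], [0.003, -0.001, -1.0]]
ft_force: [0.6, 0.7, -0.4]
opening: 0.501
```

Run:
```python
from h import *
st();cam('wrist','w18');w=load('wrist');hs=cv2.cvtColor(w['frame'],cv2.COLOR_BGR2HSV);H,S,V=cv2.split(hs)
rect(w,((S<70)&(V>85)).astype(np.uint8)*255,.008,(230,60,340,290),300,'sp')
go([.385,.112,0.002],176);print(proj(w,[[.385,.112,.008]]))
```

```text
t 51.2 p [0.3908 0.1084 0.1692] q [ 5.700e-02 -9.900e-02  1.999e+00 -1.000e-03  1.246e+00 -1.445e+00] F [ 0.6  0.7 -0.4] op 0.501
[[-0.998, 0.068, -0.003], [0.068, 0.998, -0.001], [0.003, -0.001, -1.0]]
sp ctr [474.  57.] size [21. 38.] ang 0.5 px [239. 270.]
sp ctr [386. 107.] size [ 28. 149.] ang 176.1 px [280. 194.]
units xyz [0.2  0.13 5.58] yaw now 176.0 rz units -0.0
[[286.25892734 188.17863181]]
```

>>> drive_tool(motion=[0.15,-0.04,0,0,0,0,0.5,0,0,1,0,0,0,0.5,0,0,1,0,0,0,0.5,0,0,1,0,0,0,0.5,0,0,1,0,0,0,0.5,0,0,0.8,0,0,0,0.5,0,0,0.4,0,0,0,0.5,0,0,0.2,0,0,0,0.5,0,0,0.1,0,0,0,0.5,0,0,0.05,0,0,0,0.5,0,0,0,0,0,0,0.5])

```text
t: 52.35
ee_pos: [0.3883, 0.1073, 0.0047]
eef_rot: [[-0.997, 0.072, 0.001], [0.072, 0.997, 0.0], [-0.001, 0.0, -1.0]]
ft_force: [-0.2, 0.3, -0.4]
opening: 0.499
```

>>> drive_tool(motion=[0,0,0,0,0,0,0.8,0,0,0,0,0,0,1,0,0,0,0,0,0,1,0,0,0,0,0,0,1,0,0,0,0,0,0,1,0,0,0,0,0,0,1,0,0,0,0,0,0,1], force=60)

```text
t: 53.05
ee_pos: [0.3882, 0.1076, 0.005]
eef_rot: [[-0.997, 0.071, 0.001], [0.071, 0.997, -0.0], [-0.001, 0.0, -1.0]]
ft_force: [-1.7, -0.2, 5.4]
opening: 0.141
```

>>> drive_tool(motion=[0,0,-0.5,0,0,0,1,0,0,-1,0,0,0,1,0,0,-1,0,0,0,1,0,0,-1,0,0,0,1,0,0,-0.5,0,0,-0.5,1,0,0,0,0,0,-0.5,1,0,0,0,0,0,0,1])

```text
t: 53.75
ee_pos: [0.388, 0.1076, 0.1249]
eef_rot: [[-0.999, -0.034, 0.002], [-0.034, 0.999, 0.0], [-0.002, -0.0, -1.0]]
ft_force: [0.1, 0.6, -1.5]
opening: 0.138
```

Run:
```python
from h import *
st();go([.36,-.17,.13],182);go([.594,-.178,0.13],182)
```

```text
t 53.75 p [0.388  0.1076 0.1249] q [ 0.055 -0.045  2.052 -0.     1.133 -1.55 ] F [ 0.1  0.6 -1.5] op 0.138
[[-0.999, -0.034, 0.002], [-0.034, 0.999, 0.0], [-0.002, -0.0, -1.0]]
units xyz [ 1.24 -9.22 -0.17] yaw now -178.1 rz units -0.01
units xyz [-6.54 -9.74 -0.16] yaw now -178.1 rz units -0.01
```

>>> drive_tool(motion=[0.12,-0.92,0,0,0,0,1,0.12,-0.92,0,0,0,0,1,0.12,-0.92,0,0,0,0,1,0.12,-0.92,0,0,0,0,1,0.12,-0.92,0,0,0,0,1,0.12,-0.92,0,0,0,0,1,0.12,-0.92,0,0,0,0,1,0.12,-0.92,0,0,0,0,1,0.12,-0.92,0,0,0,0,1,0.12,-0.92,0,0,0,0,1,0,0,0,0,0,0,1])

```text
t: 54.85
ee_pos: [0.3606, -0.1721, 0.124]
eef_rot: [[-1.0, -0.029, -0.0], [-0.029, 1.0, -0.001], [0.0, -0.001, -1.0]]
ft_force: [0.1, 0.2, -1.4]
opening: 0.135
```

>>> drive_tool(motion=[-0.97,-0.07,0,0,0,0,1,-0.97,-0.07,0,0,0,0,1,-0.97,-0.07,0,0,0,0,1,-0.97,-0.07,0,0,0,0,1,-0.97,-0.07,0,0,0,0,1,-0.97,-0.07,0,0,0,0,1,-0.97,-0.07,0,0,0,0,1,-0.97,-0.07,0,0,0,0,1,0,0,0,0,0,0,1,0,0,0,0,0,0,1])

```text
t: 55.85
ee_pos: [0.5934, -0.1773, 0.1228]
eef_rot: [[-0.999, -0.034, -0.003], [-0.034, 0.999, 0.001], [0.003, 0.001, -1.0]]
ft_force: [-1.1, 0.5, -1.4]
opening: 0.142
```

Run:
```python
from h import *
st();go([.594,-.178,0.02],182);cam('wrist','w19');w=load('wrist')
hs=cv2.cvtColor(w['frame'],cv2.COLOR_BGR2HSV);H,S,V=cv2.split(hs)
rect(w,((S<70)&(V>95)).astype(np.uint8)*255,.125,(255,80,310,330),300,'held')
```

```text
t 55.85 p [ 0.5934 -0.1773  0.1228] q [-0.43   0.404  1.523  0.     1.218 -2.035] F [-1.1  0.5 -1.4] op 0.142
[[-0.999, -0.034, -0.003], [-0.034, 0.999, 0.001], [0.003, 0.001, -1.0]]
units xyz [-0.03 -0.03  3.43] yaw now -178.1 rz units -0.01
held ctr [ 572. -179.] size [ 27. 110.] ang 1.9 px [283. 242.]
```

>>> drive_tool(motion=[0,0,1,0,0,0,1,0,0,1,0,0,0,1,0,0,0.8,0,0,0,1,0,0,0.4,0,0,0,1,0,0,0.2,0,0,0,1,0,0,0.08,0,0,0,1,0,0,0,0,0,0,1])

```text
t: 56.6
ee_pos: [0.5947, -0.1789, 0.0208]
eef_rot: [[-0.999, -0.033, 0.001], [-0.033, 0.999, -0.001], [-0.001, -0.001, -1.0]]
ft_force: [1.1, 0.3, -1.2]
opening: 0.141
```

>>> drive_tool(motion=[0,0,0,0,0,0,0.75,0,0,0,0,0,0,0.7,0,0,0,0,0,0,0.7,0,0,-0.4,0,0,0,0.7,0,0,-1,0,0,0,0.7,0,0,-1,0,0,0,0.7,0,0,-1,0,0,0,0.7,0,0,-1,0,0,0,0.6,0,0,-1,0,0,0,0.5,0,0,0,0,0,0,0.5])

```text
t: 57.6
ee_pos: [0.5978, -0.1802, 0.1892]
eef_rot: [[-0.999, -0.033, 0.012], [-0.034, 0.999, -0.005], [-0.011, -0.006, -1.0]]
ft_force: [0.6, -0.6, -0.2]
opening: 0.495
```

>>> drive_tool(motion=[0.9,-0.5,0,0,0,0,0.5,0.9,-0.5,0,0,0,0,0.5,0.9,-0.5,0,0,0,0,0.5,0.9,-0.5,0,0,0,0,0.5,0.9,-0.5,0,0,0,0,0.5,0.9,-0.5,0,0,0,0,0.5,0.9,-0.5,0,0,0,0,0.5,0,-0.8,0,0,0,0,0.5,0,-0.8,0,0,0,0,0.5,0,-0.8,0,0,0,0,0.5,0,0,0,0,0,0,0.5,0,0,0,0,0,0,0.5])

```text
t: 58.8
ee_pos: [0.4107, -0.3615, 0.1814]
eef_rot: [[-0.999, -0.033, -0.001], [-0.033, 0.999, 0.001], [0.001, 0.001, -1.0]]
ft_force: [0.4, 0.4, -0.3]
opening: 0.503
```

Run:
```python
from h import *
st();t=cam('top','t20')['frame'];s=cam('side','s20')['frame']
a=cv2.resize(t[85:335,85:445],(475,330),interpolation=cv2.INTER_CUBIC);b=cv2.resize(s[100:400,210:430],(320,436),interpolation=cv2.INTER_CUBIC)
a=cv2.copyMakeBorder(a,0,106,0,0,0);cv2.imwrite('pics/fin.png',np.hstack([a,b]))
```

```text
t 58.8 p [ 0.4107 -0.3615  0.1814] q [-0.88   0.195  1.663  0.     1.285 -2.484] F [ 0.4  0.4 -0.3] op 0.503
[[-0.999, -0.033, -0.001], [-0.033, 0.999, 0.001], [0.001, 0.001, -1.0]]
```

View pics/fin.png

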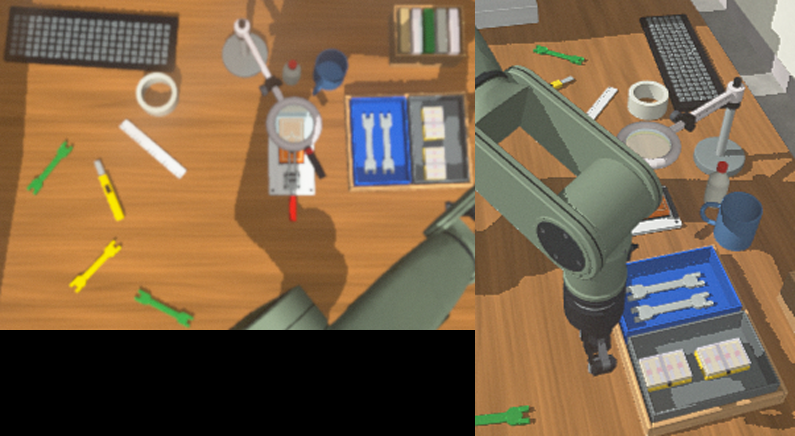

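The last view shows both spanners in the blue tray (378,142), both cases in the grey tray (433,142), and the clamp handle down (293,207). The lens is over the plate at (295,124), and the other things are where they were. The opening side and top views showed no third steel spanner. I'm handing in.

```bash
python3 -c "
from h import *
print(ctrl.hand_in());st()"
```

```text
the job is handed in; nothing more can be done
None
the job is handed in; nothing more can be done
```

The bench is ready for deburring and I handed the job in at about t = 59 s; no verdict comes back.

- **Plate:** it lies face up on the black pad inside the rails. The wrist camera put its centre at about (600, 13) mm, against a measured seat of about (598, 13). The camera read its angle as about 0.6° off the fixture, though the gripper set it down within 0.5°.
- **Clamp:** I pulled the red handle down, then pressed it with about 20 N until it stopped at level. The last pictures show it still down with its arm on the plate.
- **Magnifier:** after release, the lens centre was within about 1 px of where a level, centred lens should appear in both the top and side views. The rim's outline in the side view also matched a level one.
- **Tools:** two steel spanners are in the blue tray and two cutter cases are in the grey tray. One spanner had been knocked about 4 cm aside before I reached it, so I found it again and picked it up. I saw no third steel spanner.
- **Left alone:** the last top picture shows the tape, mug, knife, rule and glue where they were, along with the green and yellow look-alikes it covers. I did not go near the mouse or the right-hand green look-alike, but they were outside that picture or only partly in it.

One check gave nonsense at first: my first lens position from two views left out the offset of the side-by-side picture. I corrected that by comparing pixels directly, and nothing disagreed after that.

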